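Bolting down the lid of a finish-spraying pressure pot

TASK

Bolt down the lid of the pressure pot with its four T-nuts: going crosswise (after each nut the one opposite it), turn each nut clockwise only until you feel it bite on the lid, and when all four bite go crosswise again, giving each an eighth of a turn more, so that all four end evenly tight and none is overtightened. Let go of everything at the end and leave the bottle, the tin and the mallet where they are.

Things in the scene. Friction and masses are not known exactly. Their poses are not given: they have to be found in the camera images.
- pot: Round steel pressure pot, 150 mm in diameter, screwed to the bench by its feet and immovable. Origin: centre of its underside on the bench. Its flange face, on which the lid lies, is 135 mm up. The four bolts stand on a circle of 88 mm radius about its axis, at 45, 135, 225 and 315 degrees from its x axis (turning counter-clockwise from above).
- lid: Loose aluminium lid lying on the pot's flange, 10 mm thick at the rim, with four lugs 46 x 44 mm for the bolts; 0.9 kg. Origin: centre of its underside. In its middle a brass fitting with a pressure gauge, within 30 mm of the axis and up to 44 mm above the lid's underside. It already lies in place; do not move it.
- nut_1: Dark T-nut at 45 degrees from the pot's x; opposite nut_3. Origin: underside centre, on its upright axis. Washer 40 mm wide, hub 29 mm, up to 17 mm; above it a flat bar along its x axis, 60 long, 10 thick, 16 to 38 mm up. Clockwise from above screws it down. Starts a hidden 0.2 to 1.4 rad short of biting. Torque while turning: 0.04 N m free, then rising some 0.7 N m per rad; fades on stopping. Stays put.
- nut_2: Dark T-nut at 135 degrees from the pot's x; opposite nut_4. Origin: underside centre, on its upright axis. Washer 40 mm wide, hub 29 mm, up to 17 mm; above it a flat bar along its x axis, 60 long, 10 thick, 16 to 38 mm up. Clockwise from above screws it down. Starts a hidden 0.2 to 1.4 rad short of biting. Torque while turning: 0.04 N m free, then rising some 0.7 N m per rad; fades on stopping. Stays put.
- nut_3: Dark T-nut at 225 degrees from the pot's x; opposite nut_1. Origin: underside centre, on its upright axis. Washer 40 mm wide, hub 29 mm, up to 17 mm; above it a flat bar along its x axis, 60 long, 10 thick, 16 to 38 mm up. Clockwise from above screws it down. Starts a hidden 0.2 to 1.4 rad short of biting. Torque while turning: 0.04 N m free, then rising some 0.7 N m per rad; fades on stopping. Stays put.
- nut_4: Dark T-nut at 315 degrees from the pot's x; opposite nut_2. Origin: underside centre, on its upright axis. Washer 40 mm wide, hub 29 mm, up to 17 mm; above it a flat bar along its x axis, 60 long, 10 thick, 16 to 38 mm up. Clockwise from above screws it down. Starts a hidden 0.2 to 1.4 rad short of biting. Torque while turning: 0.04 N m free, then rising some 0.7 N m per rad; fades on stopping. Stays put.
- dye: Amber bottle with black cap, 58 mm in diameter, 125 mm tall, standing loose. Origin: centre of its underside. To be left alone.
- tin: Aluminium tin, 84 mm in diameter, 62 mm tall, standing loose. Origin: centre of its underside. To be left alone.
- mallet: White nylon mallet with a wooden handle lying along its x axis, head 48 mm in diameter at the +x end, 235 mm long, lying loose. Origin: on the bench under the handle, 50 mm from the handle's end. To be left alone.
Mind the look-alikes: they are no part of the job. What is shaped like the lid but blue is not meant.

How it is judged:
On the way:
1. all four nuts bite on the lid and none is yet tightened hard (3 to 28 N on each) (contact force between nut_1 and lid between 3 and 28 N and contact force between nut_2 and lid between 3 and 28 N and contact force between nut_3 and lid between 3 and 28 N and contact force between nut_4 and lid between 3 and 28 N), for 0.2 s.
At the end, for the whole second after the job is handed in: every T-nut presses the lid down with 35 to 78 N (an eighth of a turn past first bite gives about 45 to 65 N), the lid lies flat in its place (within 4 mm and 1 degree) and the nuts are let go (contact force between nut_1 and lid between 35 and 78 N and contact force between nut_2 and lid between 35 and 78 N and contact force between nut_3 and lid between 35 and 78 N and contact force between nut_4 and lid between 35 and 78 N and distance of lid from where it was at the start of the episode below 0.004 m and angle between lid's own z axis and vertical below 0.02 rad and linear speed of lid below 0.01 m/s); the robot touches nothing.
It fails at once if a nut is overtightened (over 95 N on the lid) (contact force between any of nut_1, nut_2, nut_3, nut_4 and lid above 95 N).
It fails at once if not crosswise: two neighbouring nuts bite while both others are still loose ((contact force between each of nut_1, nut_2 and lid above 3 N and contact force between each of nut_3, nut_4 and lid below 0.3 N) or (contact force between each of nut_2, nut_3 and lid above 3 N and contact force between each of nut_4, nut_1 and lid below 0.3 N) or (contact force between each of nut_3, nut_4 and lid above 3 N and contact force between each of nut_1, nut_2 and lid below 0.3 N) or (contact force between each of nut_4, nut_1 and lid above 3 N and contact force between each of nut_2, nut_3 and lid below 0.3 N)).
It fails at once if not crosswise: two neighbouring nuts are tight (over 36 N) while both others have only bitten (under 30 N) ((contact force between each of nut_1, nut_2 and lid above 36 N and contact force between each of nut_3, nut_4 and lid below 30 N) or (contact force between each of nut_2, nut_3 and lid above 36 N and contact force between each of nut_4, nut_1 and lid below 30 N) or (contact force between each of nut_3, nut_4 and lid above 36 N and contact force between each of nut_1, nut_2 and lid below 30 N) or (contact force between each of nut_4, nut_1 and lid above 36 N and contact force between each of nut_2, nut_3 and lid below 30 N)).
It fails at once if the bottle, tin or mallet is moved (over 30 mm) (distance of any of dye, tin, mallet from where it was at the start of the episode above 0.03 m).
It also fails if it takes over 72 s, if anything falls off the work surface, if the arm or the gripper's body presses on something with over 40 N, if the wrist force passes 120 N, or if a joint passes its speed limit or range.

ROBOT

A 7-joint arm with a two-finger parallel gripper is mounted at the origin on the work surface. World frame = base frame: x ahead of the robot, y to its left, z up, the work surface at z = 0. Lengths are in m, angles in rad, forces in N, time in s.
With the tool pointing down it reaches from about 0.4 to 0.85 m from the base axis. Payload 4.5 kg.
Tool frame: the origin (TCP) lies midway between the tips of the shut fingers; the grasp point (between the pads) lies 19 mm behind it; z points along the fingers, y is the line along which they close (so a half turn about z gives the same grasp; the last joint's range is limited). The gripper opens to 85 mm and grips with 20 to 120 N. Pads are 22 mm wide; open, the fingers measure 114 mm over their backs; the gripper's body (76 mm by 85 mm) begins 54 mm behind the grasp point. The pads swing forward as they close: fully open they stand 13 mm farther back than shut.
Start: joints at [1.31, 0.689, -0.195, 1.565, 0.157, 0.902, -0.215], TCP at [0.182, -0.598, 0.231] pointing down, gripper open.
Joint ranges: [-3.01, 3.01], [-0.46, 2.08], [-1.47, 1.51], [0.13, 2.56], [-1, 4.14], [0.04, 2.09], [-2.66, 2.66]. Speed limits (rad/s): [2.57, 2.57, 3.14, 3.14, 3.14, 3.14, 3.14].

INTERFACE

Orientations are given as a unit quaternion [w, x, y, z].
In Python, from rig import status, camera, calibration, sign_off gives the robot as it stands.
- The arm moves only by the tool apply_moves, never from a script. Its argument "steps" is one flat list of numbers, 7 for each row, row after row: the turn, a rotation vector about the tool's x, y, z scaled (see below), then the shift along the tool's x, y, z scaled (see below), then the opening in per cent of the stroke, from 0 (shut) to 100 (fully open). A call has 1 to 5 rows; each row shifts and turns the commanded pose from where the row before left it, along the tool's axes as they then stand; what a row does not reach is not made up. The controller multiplies each number of a shift by 50 mm and each number of a turn by 2 pi rad. A row lasts 1/10 s, in which the tool goes at most 50 mm and 8.59 degrees, less where a joint would pass 70% of its speed; a pose out of reach is approached as far as the arm can. A call with a number of a shift or a turn outside -1 to 1 is refused whole. A call with a gripper value outside its range is refused whole. The fingers move at their own pace and stop on an object; "squeeze" is the grip in N (left out, the last holds). Time passes only in rows, so rows that do not move let the fingers close. It gives the time, the measured TCP pose, the force, the opening and the grip force at its end, in the units of the state.
- status.observe(): the state, without advancing time (a new reading comes with each control period).
- camera(name): name is "scene" or "top"; returns the picture (384x512x3 uint8, red, green, blue); there is no depth.
- calibration(name): a dict with "fx", "fy", "cx", "cy" (pixels), "rvec" (rotation vector, rad) and "tvec" (3), from world to camera coordinates, as OpenCV has them. Camera axes: x right, y down, z forward; pixel columns grow to the right and rows downward; lengths in m; the calibration is good to about 2 mm. A picture is of the moment at which its call begins. calibration takes no time and is no camera call.
- sign_off(): hands the job in; it is judged then, once.
The state is a dict: "time_s": time; "q": joint angles; "joint_velocities": joint speeds; "joint_torque": joint torques, N m; "position": TCP position; "orientation": TCP orientation; "ft_force": force on the tool from outside, world axes, zero at the start; "torque": the same for the moment, N m; "width": finger opening in m; "grip_force": force on a finger pad.
Only numpy, scipy, OpenCV 4.12 (cv2) and the standard library are available. Lean on these libraries where they do the work, as an engineer would, in place of code of your own. Each camera call takes 0.05 s, during which the arm holds its last target. There are 200 camera calls.

## Working session

There is one attempt and no reset: what is moved stays moved. The work goes in short steps, Python scripts to look and compute and a tool call to move; the robot and the scene stay as the last step left them, time stands still between calls to the robot, and variables do not carry over. Pictures are saved under pics/ and viewed, at most 10 in all, crops included, and the job is handed in when it is done.

Besides the shell and the picture viewer there is one more tool, called after ">>>" by a JSON object that holds its "method" and its "body", one argument or row to a line. apply_moves: Moves the arm, as the interface text tells. Its arguments: {"type":"object","properties":{"steps":{"type":"array"},"squeeze":{"type":"number"}},"required":["steps"]}

```bash
ls; mkdir -p pics
python3 - <<'E'
from rig import status,camera,calibration
import cv2
for n in("scene","top"):
    im=camera(n); cv2.imwrite(f"pics/{n}0.png",cv2.cvtColor(im,cv2.COLOR_RGB2BGR)); print(calibration(n))
print(status.observe())
E
```

```text
pics
{'fx': 472.68242883578773, 'fy': 472.68242883578773, 'cx': 253.82020826118384, 'cy': 189.27929584702244, 'rvec': array([ 2.51898683,  0.56031817, -0.18354543]), 'tvec': array([-0.5340972 , -0.10989741,  1.38250084])}
{'fx': 358.9142383905378, 'fy': 358.9142383905378, 'cx': 255.3348817795176, 'cy': 194.01895983431405, 'rvec': array([ 2.12951025, -2.15162228,  0.19686717]), 'tvec': array([0.03090495, 0.5679181 , 1.08725778])}
{'time_s': 0.1, 'q': array([ 1.30979646,  0.68991981, -0.19452822,  1.56625152,  0.15730328,
        0.90251044, -0.21508769]), 'joint_velocities': array([ 7.77789649e-04, -1.62638790e-03, -9.49112738e-05, -8.35343061e-04,
       -9.19136941e-04, -2.44818616e-03,  8.13163986e-04]), 'joint_torque': array([-3.30169605e-03, -5.40596437e+01, -1.27148118e+00, -1.58985776e+01,
        9.36851953e-03,  4.32407891e-03,  9.37783994e-06]), 'position': array([ 0.18137978, -0.5974815 ,  0.2305491 ]), 'orientation': array([-8.28270077e-04,  9.89148705e-01,  1.46915350e-01, -1.84325099e-04]), 'ft_force': array([ 0.16355002, -0.13458731,  0.56505593]), 'torque': array([ 0.00627136, -0.03926435,  0.03647335]), 'grip_force': 0.0, 'width': 0.08535518972767253}
```

View pics/scene0.png

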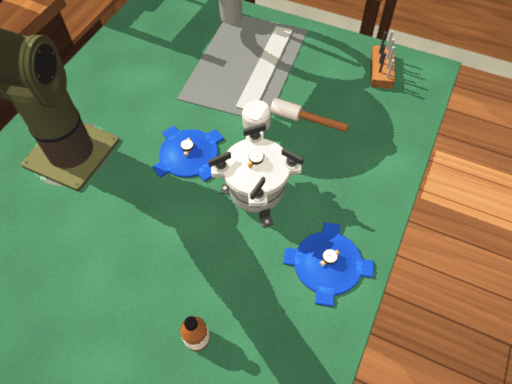

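View pics/top0.png

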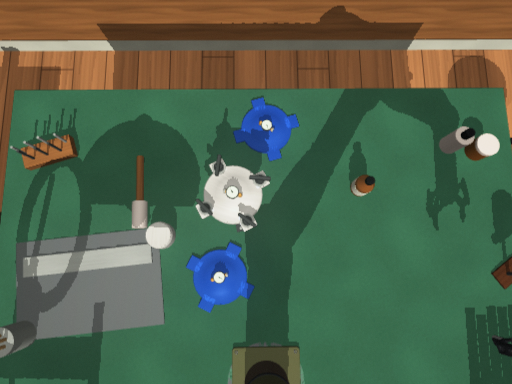

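The pot with the silver lid is at (233,193) in top and (257,165) in scene. The dark T-nuts in top are near (219,166), (260,179), (247,222) and (205,210). Blue lids at (267,128) and (220,277) are the look-alikes. The tin is at (160,236), the mallet at (140,190) and the bottle at (363,185). I'll measure the nuts and confirm them in one crop.

```bash
cat > h.py <<'E'
import numpy as np,cv2
from rig import status,camera,calibration
def ray(n,uv,z):
    c=calibration(n);R=cv2.Rodrigues(c['rvec'])[0];o=-R.T@c['tvec']
    d=R.T@np.array([(uv[0]-c['cx'])/c['fx'],(uv[1]-c['cy'])/c['fy'],1]);return o+d*(z-o[2])/d[2]
def proj(n,p):
    c=calibration(n);K=np.array([[c['fx'],0,c['cx']],[0,c['fy'],c['cy']],[0,0,1]])
    return cv2.projectPoints(np.array(p,float).reshape(-1,1,3),c['rvec'],c['tvec'],K,None)[0].reshape(-1,2)
def st():
    s=status.observe();q=s['orientation'];from scipy.spatial.transform import Rotation as Ro
    R=Ro.from_quat(np.r_[q[1:],q[0]]).as_matrix()
    print('t',s['time_s'],'p',s['position'].round(4),'yaw_y',np.degrees(np.arctan2(R[1,1],R[0,1])).round(1),'z',R[:,2].round(3),'F',s['ft_force'].round(2),'T',s['torque'].round(3),'w',s['width'].round(4),'g',round(s['grip_force'],1),'q7',s['q'][6].round(3));return s,R
E
python3 - <<'E'
from h import *
out=[]
for n,box in(("top",(185,145,285,245)),("scene",(205,115,305,215))):
    im=cv2.cvtColor(cv2.imread(f'pics/{n}0.png'),cv2.COLOR_BGR2RGB)
    x0,y0,x1,y1=box;c=im[y0:y1,x0:x1]
    m=(c.max(2)<75).astype(np.uint8)
    g=(c[...,1].astype(int)-c[...,0]>12);m[g]=0
    k,l,s,ce=cv2.connectedComponentsWithStats(m)
    for i in range(1,k):
        if s[i,4]>25:
            ys,xs=np.nonzero(l==i);(a,b),wh,an=cv2.minAreaRect(np.c_[xs,ys].astype(np.float32))
            uv=ce[i]+[x0,y0];P=np.c_[xs+x0,ys+y0]
            w=np.array([ray(n,p,.18)[:2] for p in P]);ev,V=np.linalg.eigh(np.cov(w.T))
            print(n,uv.round(1),s[i,4],ray(n,uv,.178)[:2].round(4),'ang',np.degrees(np.arctan2(V[1,1],V[0,1])).round(1))
    mm=cv2.cvtColor(m*255,cv2.COLOR_GRAY2RGB)
    out.append(cv2.resize(np.vstack([c]),None,fx=4,fy=4,interpolation=cv2.INTER_CUBIC))
cv2.imwrite('pics/crop1.png',cv2.cvtColor(np.hstack(out),cv2.COLOR_RGB2BGR))
E
```

```text
top [219.6 165.4] 42 [0.6291 0.1272] ang 175.5
top [259.  180.2] 26 [0.5854 0.0163] ang 91.4
top [205.1 204.9] 32 [0.5166 0.1669] ang 51.8
scene [255.  131.7] 140 [0.5212 0.1596] ang 50.7
scene [292.4 158.6] 96 [0.6387 0.1218] ang 166.6
scene [219.9 161.4] 137 [0.484  0.0412] ang 59.6
scene [258.1 191.2] 85 [0.6032 0.0029] ang 89.8
scene [265. 212.] 49 [ 0.6405 -0.0406] ang -140.2
```

View pics/crop1.png

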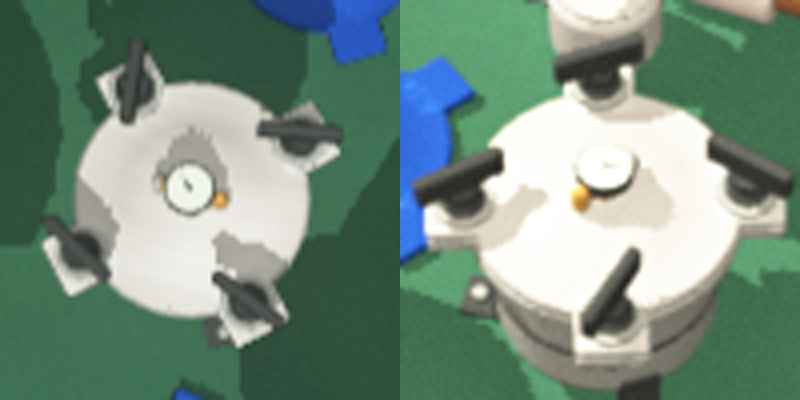

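The crop confirms four dark T-nuts on the silver lid. In the top crop the bars run A (138,40)-(128,122), B (260,128)-(341,137), C (217,277)-(284,322) and D (48,221)-(107,277).

Run:
```python
from h import *
T={'A':[(138,40),(128,122)],'B':[(260,128),(341,137)],'C':[(217,277),(284,322)],'D':[(48,221),(107,277)]}
S={'A':[(312,142),(390,185)],'B':[(237,255),(188,325)],'C':[(17,188),(102,157)],'D':[(157,70),(242,42)]}
M={}
for k in T:
    for n,D,o in(("top",T,(185,145)),("scene",S,(205,115))):
        e=[ray(n,np.array(p)/4+o-[.4,.4],.18)[:2] for p in D[k]]
        m=(e[0]+e[1])/2;d=e[1]-e[0];M.setdefault(k,[]).append(m)
        print(k,n,m.round(4),'ang',np.degrees(np.arctan2(d[1],d[0])).round(1),'len',np.linalg.norm(d).round(3))
m={k:np.mean(v,0) for k,v in M.items()}
c=np.mean(list(m.values()),0);print('centre',c)
for k in m:
    d=m[k]-c;print(k,m[k].round(4),np.linalg.norm(d).round(4),np.degrees(np.arctan2(d[1],d[0])).round(1))
st()
# tin/bottle/mallet
print('tin',ray('top',(160,236),.062),'bottle',ray('top',(361,190),0))
```

```text
A top [0.6304 0.132 ] ang 173.6 len 0.06
A scene [0.6352 0.129 ] ang -10.4 len 0.056
B top [0.5921 0.0143] ang -97.0 len 0.057
B scene [0.5982 0.0118] ang -95.4 len 0.056
C top [0.4749 0.0504] ang -124.5 len 0.056
C scene [0.4788 0.0494] ang 49.6 len 0.055
D top [0.5111 0.1697] ang -133.8 len 0.057
D scene [0.5166 0.1669] ang 47.9 len 0.058
centre [0.55466555 0.09045407]
A [0.6328 0.1305] 0.0878 27.1
B [0.5951 0.0131] 0.0873 -62.4
C [0.4768 0.0499] 0.0877 -152.5
D [0.5139 0.1683] 0.0879 117.6Traceback (most recent call last):
  File "<stdin>", line 14, in <module>
  File "h.py", line 12, in st
    print('t',s['time_s'],'p',s['position'].round(4),'yaw_y',np.degrees(np.arctan2(R[1,1],R[0,1])).round(1),'z',R[:,2].round(3),'F',s['ft_force'].round(2),'T',s['torque'].round(3),'w',s['width'].round(4),'g',round(s['grip_force'],1),'q7',s['q'][6].round(3));return s,R
                                                                                                                                                                                        ^^^^^^^^^^^^^^^^
AttributeError: 'float' object has no attribute 'round'
```

```bash
sed -i "s/s\['width'\].round(4)/round(float(s['width']),4)/" h.py
cat > plan.py <<'E'
# python3 plan.py x y z yaw_y_deg opening : rows to get there, tool vertical
import sys; from h import *
from scipy.spatial.transform import Rotation as Ro
s,R=st(); x,y,z,yaw,op=map(float,sys.argv[1:6]); p=s['position'].copy()
a=np.radians(yaw); Y=np.array([np.cos(a),np.sin(a),0]);Z=np.array([0,0,-1.]);G=np.c_[np.cross(Y,Z),Y,Z]
g=np.array([x,y,z]); rv=Ro.from_matrix(R.T@G).as_rotvec()
n=int(np.ceil(max(np.linalg.norm(g-p)/.0495,np.degrees(np.linalg.norm(rv))/8.5)))
for i in range(n):
    t=Ro.from_matrix(R.T@G).as_rotvec()/(n-i); d=R.T@(g-p)/(n-i)
    r=np.r_[(t/(2*np.pi)).round(4),(d/.05).round(3)]
    print(','.join(f'{v:g}' for v in r)+f',{op:g},', '' if (i+1)%5 else '\n')
    p=p+R@(r[3:]*.05); R=R@Ro.from_rotvec(r[:3]*2*np.pi).as_matrix()
print('end',p.round(4))
E
python3 plan.py 0.595 0.013 0.225 -6 45
```

```text
t 0.1 p [ 0.1814 -0.5975  0.2305] yaw_y -73.1 z [-0.001  0.002 -1.   ] F [ 0.16 -0.13  0.57] T [ 0.006 -0.039  0.036] w 0.0854 g 0.0 q7 -0.215
-0,-0,-0.0124,0.764,-0.619,0.008,45, 
-0,-0,-0.0124,0.81,-0.557,0.008,45, 
-0,-0,-0.0124,0.851,-0.492,0.008,45, 
-0,-0,-0.0124,0.887,-0.425,0.008,45, 
-0,-0,-0.0124,0.917,-0.354,0.008,45, 

-0,-0,-0.0124,0.942,-0.282,0.009,45, 
-0,-0,-0.0124,0.961,-0.208,0.008,45, 
-0,-0,-0.0124,0.974,-0.132,0.009,45, 
-0,-0,-0.0125,0.982,-0.056,0.008,45, 
-0,-0,-0.0124,0.983,0.021,0.009,45, 

-0,-0,-0.0125,0.978,0.097,0.008,45, 
-0,-0.0001,-0.0124,0.968,0.174,0.009,45, 
-0.0001,-0,-0.0125,0.951,0.249,0.008,45, 
-0,-0.0001,-0.0124,0.929,0.323,0.008,45, 
-0.0001,-0,-0.0125,0.901,0.394,0.007,45, 

end [0.595 0.013 0.225]
```

>>> {"method": "apply_moves", "body": {
  "steps": [0,0,-0.0124,0.764,-0.619,0.008,45,0,0,-0.0124,0.81,-0.557,0.008,45,0,0,-0.0124,0.851,-0.492,0.008,45,0,0,-0.0124,0.887,-0.425,0.008,45,0,0,-0.0124,0.917,-0.354,0.008,45],
  "squeeze": 80
}}

```text
time_s: 0.6
position: [0.3201, -0.3927, 0.2291]
orientation: [-0.0, 0.942, 0.337, -0.0]
ft_force: [0.9, 0.3, 1.3]
width: 0.0384
grip_force: 0.0
```

>>> {"method": "apply_moves", "body": {
  "steps": [0,0,-0.0124,0.942,-0.282,0.008,45,0,0,-0.0124,0.961,-0.208,0.008,45,0,0,-0.0124,0.974,-0.132,0.009,45,0,0,-0.0125,0.982,-0.056,0.008,45,0,0,-0.0124,0.983,0.021,0.009,45]
}}

```text
time_s: 1.1
position: [0.458, -0.1894, 0.2271]
orientation: [-0.0, 0.858, 0.513, -0.0]
ft_force: [0.5, 0.2, -0.5]
width: 0.0387
grip_force: 0.0
```

>>> {"method": "apply_moves", "body": {
  "steps": [0,0,-0.0125,0.978,0.097,0.008,45,0,0,-0.0124,0.968,0.174,0.009,45,0,0,-0.0125,0.951,0.249,0.008,45,0,0,-0.0124,0.929,0.323,0.008,45,0,0,-0.0125,0.901,0.394,0.007,45]
}}

```text
time_s: 1.6
position: [0.5959, 0.014, 0.2249]
orientation: [-0.0, 0.742, 0.67, -0.0]
ft_force: [1.5, -0.6, -0.3]
width: 0.0384
grip_force: 0.0
```

>>> {"method": "apply_moves", "body": {
  "steps": [0,0,0,0,0,0.58,45,0,0,0,0,0,0.57,45,0,0,0,0,0,0,0,0,0,0,0,0,0,0,0,0,0,0,0,0,0]
}}

```text
time_s: 2.1
position: [0.5946, 0.0121, 0.1679]
orientation: [-0.0, 0.743, 0.669, -0.0]
ft_force: [-0.0, 0.4, -7.3]
width: 0.0076
grip_force: 80.7
```

```bash
python3 -c "
from h import *
st()"
```

```text
t 2.1 p [0.5946 0.0121 0.1679] yaw_y -6.0 z [-0.001 -0.    -1.   ] F [-0.05  0.42 -7.33] T [ 0.093  0.168 -0.092] w 0.0076 g 80.7 q7 -0.589
```

>>> {"method": "apply_moves", "body": {
  "steps": [0,0,0.016,0,0,0,0,0,0,0.016,0,0,0,0]
}}

```text
time_s: 2.3
position: [0.594, 0.0122, 0.1678]
orientation: [-0.001, 0.808, 0.589, -0.001]
ft_force: [-1.5, 1.0, -9.2]
width: 0.0074
grip_force: 80.5
```

```bash
python3 -c "
from h import *
st()"
```

```text
t 2.3 p [0.594  0.0122 0.1678] yaw_y -17.8 z [-0.002  0.    -1.   ] F [-1.49  0.99 -9.22] T [0.153 0.288 0.093] w 0.0074 g 80.5 q7 -0.745
```

>>> {"method": "apply_moves", "body": {
  "steps": [0,0,0.016,0,0,0,0,0,0,0.016,0,0,0,0]
}}

```text
time_s: 2.5
position: [0.5935, 0.0124, 0.1676]
orientation: [-0.001, 0.863, 0.506, -0.001]
ft_force: [-2.8, 1.3, -8.3]
width: 0.0077
grip_force: 80.5
```

```bash
python3 -c "
from h import *
st()"
```

```text
t 2.5 p [0.5935 0.0124 0.1676] yaw_y -29.3 z [-0.003  0.    -1.   ] F [-2.77  1.35 -8.35] T [0.286 0.48  0.09 ] w 0.0077 g 80.5 q7 -0.897
```

>>> {"method": "apply_moves", "body": {
  "steps": [0,0,0.016,0,0,0,0]
}}

```text
time_s: 2.6
position: [0.5933, 0.0126, 0.1675]
orientation: [-0.001, 0.887, 0.462, -0.002]
ft_force: [-3.5, 1.5, -9.5]
width: 0.0076
grip_force: 80.5
```

```bash
python3 -c "
from h import *
st()"
```

```text
t 2.6 p [0.5933 0.0126 0.1675] yaw_y -35.0 z [-0.004  0.    -1.   ] F [-3.47  1.49 -9.48] T [0.238 0.548 0.03 ] w 0.0076 g 80.5 q7 -0.972
```

>>> {"method": "apply_moves", "body": {
  "steps": [0,0,0.016,0,0,0,0]
}}

```text
time_s: 2.7
position: [0.593, 0.0127, 0.1674]
orientation: [-0.001, 0.909, 0.416, -0.002]
ft_force: [-4.1, 1.6, -8.2]
width: 0.0081
grip_force: 80.5
```

```bash
python3 -c "
from h import *
st()"
```

```text
t 2.7 p [0.593  0.0127 0.1674] yaw_y -40.8 z [-0.004  0.001 -1.   ] F [-4.09  1.57 -8.18] T [0.304 0.604 0.082] w 0.0081 g 80.5 q7 -1.047
```

>>> {"method": "apply_moves", "body": {
  "steps": [0,0,0.016,0,0,0,0]
}}

```text
time_s: 2.8
position: [0.5928, 0.0129, 0.1674]
orientation: [-0.001, 0.929, 0.37, -0.002]
ft_force: [-4.3, 1.0, -9.4]
width: 0.0077
grip_force: 80.5
```

```bash
python3 -c "
from h import *
st()"
```

```text
t 2.8 p [0.5928 0.0129 0.1674] yaw_y -46.5 z [-0.005  0.001 -1.   ] F [-4.27  1.01 -9.42] T [0.296 0.647 0.051] w 0.0077 g 80.5 q7 -1.121
```

>>> {"method": "apply_moves", "body": {
  "steps": [0,0,0.016,0,0,0,0]
}}

```text
time_s: 2.9
position: [0.5926, 0.0132, 0.1674]
orientation: [-0.001, 0.946, 0.323, -0.002]
ft_force: [-4.1, 2.1, -9.4]
width: 0.0076
grip_force: 80.6
```

```bash
python3 -c "
from h import *
st()"
```

```text
t 2.9 p [0.5926 0.0132 0.1674] yaw_y -52.3 z [-0.005  0.001 -1.   ] F [-4.13  2.12 -9.41] T [0.342 0.686 0.111] w 0.0076 g 80.6 q7 -1.195
```

>>> {"method": "apply_moves", "body": {
  "steps": [0,0,0.016,0,0,0,0]
}}

```text
time_s: 3.0
position: [0.5924, 0.0133, 0.1673]
orientation: [-0.001, 0.961, 0.276, -0.002]
ft_force: [-4.3, 1.7, -8.0]
width: 0.008
grip_force: 80.6
```

```bash
python3 -c "
from h import *
st()"
```

```text
t 3.0 p [0.5924 0.0133 0.1673] yaw_y -58.0 z [-0.005  0.001 -1.   ] F [-4.32  1.66 -8.01] T [0.356 0.799 0.206] w 0.008 g 80.6 q7 -1.268
```

>>> {"method": "apply_moves", "body": {
  "steps": [0,0,0.016,0,0,0,0]
}}

```text
time_s: 3.1
position: [0.5923, 0.0136, 0.1673]
orientation: [-0.001, 0.974, 0.227, -0.003]
ft_force: [-4.9, 1.9, -8.1]
width: 0.0077
grip_force: 80.7
```

```bash
python3 -c "
from h import *
st()"
```

```text
t 3.1 p [0.5923 0.0136 0.1673] yaw_y -63.7 z [-0.006  0.001 -1.   ] F [-4.93  1.94 -8.06] T [0.416 0.879 0.277] w 0.0077 g 80.7 q7 -1.341
```

>>> {"method": "apply_moves", "body": {
  "steps": [0,0,0,0,0,0,45,0,0,0,0,0,0,45,0,0,0,0,0,-0.5,45,0,0,0,0,0,-0.6,45]
}}

```text
time_s: 3.5
position: [0.5959, 0.012, 0.2238]
orientation: [0.0, 0.973, 0.229, 0.0]
ft_force: [1.0, -0.0, -0.5]
width: 0.0388
grip_force: 0.0
```

```bash
sed -i 's/^E$//' plan.py; python3 plan.py 0.545 0.1 0.225 45 45
```

```text
t 3.5 p [0.5959 0.012  0.2238] yaw_y -63.5 z [ 0.001 -0.    -1.   ] F [ 1.   -0.04 -0.46] T [-0.042 -0.016 -0.001] w 0.0388 g 0.0 q7 -1.322
0,-0,-0.0232,-0.01,-0.156,-0.002,45, 
0,-0,-0.0232,0.013,-0.156,-0.002,45, 
0,0,-0.0232,0.036,-0.152,-0.002,45, 
0,0,-0.0232,0.057,-0.146,-0.002,45, 
0,0,-0.0232,0.078,-0.136,-0.002,45, 

0,0,-0.0232,0.097,-0.123,-0.002,45, 
0,0,-0.0232,0.114,-0.108,-0.002,45, 
0,0,-0.0232,0.128,-0.09,-0.002,45, 
0,0,-0.0232,0.14,-0.07,-0.002,45, 
0,0,-0.0232,0.148,-0.049,-0.002,45, 

0,0,-0.0232,0.154,-0.027,-0.002,45, 
0.0001,0,-0.0231,0.156,-0.005,-0.002,45, 
0,0.0001,-0.0232,0.155,0.018,-0.001,45, 
end [0.545 0.1   0.225]
```

>>> {"method": "apply_moves", "body": {
  "steps": [0,0,-0.0232,-0.01,-0.156,0,45,0,0,-0.0232,0.013,-0.156,0,45,0,0,-0.0232,0.036,-0.152,0,45,0,0,-0.0232,0.057,-0.146,0,45,0,0,-0.0232,0.078,-0.136,0,45]
}}

```text
time_s: 4.0
position: [0.5774, 0.0462, 0.2244]
orientation: [0.001, 0.826, 0.563, 0.002]
ft_force: [0.7, 0.1, -0.2]
width: 0.0384
grip_force: 0.0
```

>>> {"method": "apply_moves", "body": {
  "steps": [0,0,-0.0232,0.097,-0.123,0,45,0,0,-0.0232,0.114,-0.108,0,45,0,0,-0.0232,0.128,-0.09,0,45,0,0,-0.0232,0.14,-0.07,0,45,0,0,-0.0232,0.148,-0.049,0,45]
}}

```text
time_s: 4.5
position: [0.5579, 0.0801, 0.2244]
orientation: [0.002, 0.572, 0.82, 0.002]
ft_force: [0.1, -0.3, 0.1]
width: 0.0391
grip_force: 0.0
```

```bash
python3 plan.py 0.5116 0.1697 0.225 137 45
```

```text
t 4.5 p [0.5579 0.0801 0.2244] yaw_y 20.3 z [ 0.005  0.    -1.   ] F [ 0.14 -0.29  0.07] T [ 0.02   0.078 -0.025] w 0.0391 g 0.0 q7 -0.31
0,0.0001,-0.0232,0.143,-0.018,-0.001,45, 
0,0.0001,-0.0232,0.144,0.003,-0.001,45, 
0,0.0001,-0.0232,0.142,0.024,-0.001,45, 
0,0.0001,-0.0232,0.137,0.045,-0.001,45, 
0,0.0001,-0.0231,0.129,0.064,-0.001,45, 

0,0.0001,-0.0232,0.119,0.082,-0.001,45, 
0.0001,0.0001,-0.0231,0.105,0.098,-0.001,45, 
0,0,-0.0232,0.09,0.113,-0.001,45, 
0.0001,0.0001,-0.0231,0.073,0.124,-0.001,45, 
0,0,-0.0232,0.054,0.134,-0,45, 

0.0001,0.0001,-0.0231,0.034,0.14,-0.001,45, 
0,0,-0.0232,0.013,0.143,-0,45, 
0.0001,0.0001,-0.0231,-0.008,0.144,-0.001,45, 
0,0,-0.0232,-0.028,0.142,-0.001,45, 
end [0.5116 0.1697 0.225 ]
```

>>> {"method": "apply_moves", "body": {
  "steps": [0,0,-0.0232,0.143,-0.018,0,45,0,0.0001,-0.0232,0.144,0.003,0,45,0,0.0001,-0.0232,0.142,0.024,0,45,0,0,-0.0232,0.137,0.045,0,45,0,0,-0.0232,0.129,0.064,0,45]
}}

```text
time_s: 5.0
position: [0.5417, 0.1122, 0.2243]
orientation: [0.002, 0.242, 0.97, 0.001]
ft_force: [0.3, -0.9, -0.0]
width: 0.0383
grip_force: 0.0
```

>>> {"method": "apply_moves", "body": {
  "steps": [0,0,-0.0232,0.119,0.082,0,45,0,0,-0.0232,0.105,0.098,0,45,0,0,-0.0232,0.09,0.113,0,45,0,0,-0.0232,0.073,0.124,0,45,0,0,-0.0232,0.054,0.134,0,45]
}}

```text
time_s: 5.5
position: [0.5253, 0.1444, 0.2243]
orientation: [0.002, -0.12, 0.993, 0.001]
ft_force: [-0.4, 0.2, 0.3]
width: 0.0387
grip_force: 0.0
```

>>> {"method": "apply_moves", "body": {
  "steps": [0,0,-0.0232,0.034,0.14,0,45,0,0,-0.0232,0.013,0.143,0,45,0,0,-0.0232,-0.008,0.144,0,45,0,0,-0.0232,-0.028,0.142,0,45,0,0,0,0,0,0,45]
}}

```text
time_s: 6.0
position: [0.5115, 0.1709, 0.224]
orientation: [0.002, -0.398, 0.917, 0.001]
ft_force: [0.0, 0.2, -0.2]
width: 0.0384
grip_force: 0.0
```

```bash
python3 plan.py 0.5116 0.1697 0.167 137 45
```

```text
t 6.0 p [0.5115 0.1709 0.224 ] yaw_y 136.9 z [ 0.002  0.003 -1.   ] F [ 0.01  0.16 -0.23] T [-0.024 -0.06   0.006] w 0.0384 g 0.0 q7 1.17
0.0001,0.0003,-0.0001,0.01,-0.01,0.57,45, 
0,0.0003,-0.0002,0.009,-0.009,0.57,45, 
end [0.5116 0.1697 0.167 ]
```

>>> {"method": "apply_moves", "body": {
  "steps": [0.0001,0.0003,0,0.01,-0.01,0.57,45,0,0.0003,0,0.01,-0.01,0.57,45,0,0,0,0,0,0,0,0,0,0,0,0,0,0,0,0,0,0,0,0,0]
}}

```text
time_s: 6.5
position: [0.511, 0.1685, 0.1669]
orientation: [-0.001, -0.397, 0.918, -0.001]
ft_force: [-0.8, -0.5, -3.5]
width: 0.0078
grip_force: 81.2
```

```bash
python3 -c "
from h import *
st()"
```

```text
t 6.5 p [0.511  0.1685 0.1669] yaw_y 136.8 z [-0.001 -0.002 -1.   ] F [-0.78 -0.49 -3.52] T [-0.132  0.033 -0.061] w 0.0078 g 81.2 q7 1.091
```

>>> {"method": "apply_moves", "body": {
  "steps": [0,0,0.016,0,0,0,0,0,0,0.016,0,0,0,0]
}}

```text
time_s: 6.7
position: [0.5106, 0.169, 0.1667]
orientation: [-0.001, -0.301, 0.954, -0.0]
ft_force: [-1.3, 0.6, -6.4]
width: 0.0077
grip_force: 81.0
```

```bash
python3 -c "
from h import *
st()"
```

```text
t 6.7 p [0.5106 0.169  0.1667] yaw_y 125.1 z [-0.002 -0.001 -1.   ] F [-1.3   0.62 -6.36] T [0.242 0.19  0.038] w 0.0077 g 81.0 q7 0.913
```

>>> {"method": "apply_moves", "body": {
  "steps": [0,0,0.016,0,0,0,0]
}}

```text
time_s: 6.8
position: [0.5104, 0.1693, 0.1667]
orientation: [-0.001, -0.253, 0.967, -0.0]
ft_force: [-1.2, 1.7, -6.1]
width: 0.0078
grip_force: 80.8
```

```bash
python3 -c "
from h import *
st()"
```

```text
t 6.8 p [0.5104 0.1693 0.1667] yaw_y 119.3 z [-0.002 -0.001 -1.   ] F [-1.16  1.69 -6.06] T [0.273 0.198 0.039] w 0.0078 g 80.8 q7 0.827
```

>>> {"method": "apply_moves", "body": {
  "steps": [0,0,0.016,0,0,0,0]
}}

```text
time_s: 6.9
position: [0.5102, 0.1697, 0.1666]
orientation: [-0.001, -0.204, 0.979, 0.0]
ft_force: [-1.3, 2.3, -7.8]
width: 0.0079
grip_force: 80.7
```

```bash
python3 -c "
from h import *
st()"
```

```text
t 6.9 p [0.5102 0.1697 0.1666] yaw_y 113.6 z [-0.002 -0.    -1.   ] F [-1.28  2.34 -7.82] T [0.486 0.243 0.038] w 0.0079 g 80.7 q7 0.74
```

>>> {"method": "apply_moves", "body": {
  "steps": [0,0,0.016,0,0,0,0]
}}

```text
time_s: 7.0
position: [0.5101, 0.17, 0.1666]
orientation: [-0.001, -0.155, 0.988, 0.0]
ft_force: [-0.4, 3.4, -8.5]
width: 0.0078
grip_force: 80.6
```

```bash
python3 -c "
from h import *
st()"
```

```text
t 7.0 p [0.5101 0.17   0.1666] yaw_y 107.8 z [-0.002  0.    -1.   ] F [-0.43  3.36 -8.51] T [ 0.609  0.169 -0.015] w 0.0078 g 80.6 q7 0.655
```

>>> {"method": "apply_moves", "body": {
  "steps": [0,0,0.016,0,0,0,0]
}}

```text
time_s: 7.1
position: [0.51, 0.1703, 0.1665]
orientation: [-0.001, -0.105, 0.994, 0.001]
ft_force: [0.0, 4.6, -9.4]
width: 0.0079
grip_force: 80.4
```

```bash
python3 -c "
from h import *
st()"
```

```text
t 7.1 p [0.51   0.1703 0.1665] yaw_y 102.1 z [-0.003  0.001 -1.   ] F [ 0.04  4.61 -9.4 ] T [0.763 0.205 0.065] w 0.0079 g 80.4 q7 0.57
```

>>> {"method": "apply_moves", "body": {
  "steps": [0,0,0.016,0,0,0,0]
}}

```text
time_s: 7.2
position: [0.5099, 0.1706, 0.1664]
orientation: [-0.001, -0.055, 0.998, 0.001]
ft_force: [-1.2, 4.2, -11.0]
width: 0.0077
grip_force: 80.3
```

```bash
python3 -c "
from h import *
st()"
```

```text
t 7.2 p [0.5099 0.1706 0.1664] yaw_y 96.3 z [-0.003  0.002 -1.   ] F [ -1.23   4.2  -11.  ] T [0.865 0.16  0.058] w 0.0077 g 80.3 q7 0.485
```

>>> {"method": "apply_moves", "body": {
  "steps": [0,0,0.016,0,0,0,0]
}}

```text
time_s: 7.3
position: [0.5099, 0.171, 0.1663]
orientation: [-0.001, -0.005, 1.0, 0.001]
ft_force: [0.2, 5.6, -12.4]
width: 0.0076
grip_force: 80.2
```

```bash
python3 -c "
from h import *
st()"
```

```text
t 7.3 p [0.5099 0.171  0.1663] yaw_y 90.6 z [-0.003  0.002 -1.   ] F [  0.17   5.59 -12.42] T [0.995 0.147 0.011] w 0.0076 g 80.2 q7 0.401
```

>>> {"method": "apply_moves", "body": {
  "steps": [0,0,0.016,0,0,0,0]
}}

```text
time_s: 7.4
position: [0.5099, 0.1713, 0.1663]
orientation: [-0.001, 0.045, 0.999, 0.001]
ft_force: [-0.4, 6.0, -13.0]
width: 0.008
grip_force: 80.0
```

```bash
python3 -c "
from h import *
st()"
```

```text
t 7.4 p [0.5099 0.1713 0.1663] yaw_y 84.8 z [-0.003  0.003 -1.   ] F [ -0.45   6.03 -12.98] T [1.091 0.105 0.054] w 0.008 g 80.0 q7 0.318
```

>>> {"method": "apply_moves", "body": {
  "steps": [0,0,0.016,0,0,0,0]
}}

```text
time_s: 7.5
position: [0.51, 0.1717, 0.1662]
orientation: [-0.001, 0.095, 0.995, 0.002]
ft_force: [-0.6, 6.0, -13.4]
width: 0.0079
grip_force: 79.8
```

```bash
python3 -c "
from h import *
st()"
```

```text
t 7.5 p [0.51   0.1717 0.1662] yaw_y 79.1 z [-0.003  0.003 -1.   ] F [ -0.63   6.   -13.43] T [1.271 0.009 0.062] w 0.0079 g 79.8 q7 0.235
```

>>> {"method": "apply_moves", "body": {
  "steps": [0,0,0.016,0,0,0,0]
}}

```text
time_s: 7.6
position: [0.51, 0.172, 0.1661]
orientation: [-0.002, 0.145, 0.989, 0.002]
ft_force: [0.4, 6.7, -14.9]
width: 0.008
grip_force: 79.7
```

```bash
python3 -c "
from h import *
st()"
```

```text
t 7.6 p [0.51   0.172  0.1661] yaw_y 73.4 z [-0.003  0.004 -1.   ] F [  0.35   6.69 -14.95] T [ 1.39  -0.073  0.079] w 0.008 g 79.7 q7 0.153
```

>>> {"method": "apply_moves", "body": {
  "steps": [0,0,0.016,0,0,0,0]
}}

```text
time_s: 7.7
position: [0.5101, 0.1723, 0.1661]
orientation: [-0.002, 0.194, 0.981, 0.002]
ft_force: [1.3, 7.0, -16.6]
width: 0.0075
grip_force: 79.6
```

```bash
python3 -c "
from h import *
st()"
```

```text
t 7.7 p [0.5101 0.1723 0.1661] yaw_y 67.6 z [-0.002  0.005 -1.   ] F [  1.33   7.03 -16.6 ] T [ 1.497 -0.123  0.157] w 0.0075 g 79.6 q7 0.071
```

>>> {"method": "apply_moves", "body": {
  "steps": [0,0,0.016,0,0,0,0]
}}

```text
time_s: 7.8
position: [0.5103, 0.1726, 0.1661]
orientation: [-0.002, 0.243, 0.97, 0.002]
ft_force: [1.3, 8.4, -16.4]
width: 0.0077
grip_force: 79.5
```

```bash
python3 -c "
from h import *
st()"
```

```text
t 7.8 p [0.5103 0.1726 0.1661] yaw_y 61.9 z [-0.002  0.005 -1.   ] F [  1.27   8.44 -16.37] T [ 1.556 -0.222  0.143] w 0.0077 g 79.5 q7 -0.01
```

>>> {"method": "apply_moves", "body": {
  "steps": [0,0,0.01,0,0,0,0]
}}

```text
time_s: 7.9
position: [0.5104, 0.1729, 0.166]
orientation: [-0.002, 0.273, 0.962, 0.002]
ft_force: [1.9, 8.3, -16.9]
width: 0.0083
grip_force: 79.4
```

```bash
python3 -c "
from h import *
st()"
```

```text
t 7.9 p [0.5104 0.1729 0.166 ] yaw_y 58.3 z [-0.002  0.005 -1.   ] F [  1.87   8.29 -16.89] T [ 1.643 -0.319  0.137] w 0.0083 g 79.4 q7 -0.06
```

>>> {"method": "apply_moves", "body": {
  "steps": [0,0,0,0,0,0,45,0,0,0,0,0,0,45,0,0,0,0,0,-0.5,45,0,0,0,0,0,-0.6,45]
}}

```text
time_s: 8.3
position: [0.5103, 0.1683, 0.2217]
orientation: [-0.001, 0.272, 0.962, -0.002]
ft_force: [1.3, 0.4, -0.4]
width: 0.0385
grip_force: 0.0
```

```bash
python3 plan.py 0.629 0.134 0.222 83 45
```

```text
t 8.3 p [0.5103 0.1683 0.2217] yaw_y 58.4 z [-0.004 -0.003 -1.   ] F [ 1.28  0.36 -0.45] T [-0.008 -0.018 -0.085] w 0.0385 g 0.0 q7 0.02
-0.0002,-0.0001,-0.0228,-0.794,0.221,-0.005,45, 
-0.0002,-0.0002,-0.0228,-0.817,0.105,-0.004,45, 
-0.0002,-0.0001,-0.0228,-0.824,-0.013,-0.002,45, 
end [0.629 0.134 0.222]
```

>>> {"method": "apply_moves", "body": {
  "steps": [-0.0002,-0.0001,-0.0228,-0.794,0.221,0,45,-0.0002,-0.0002,-0.0228,-0.817,0.105,0,45,-0.0002,-0.0001,-0.0228,-0.824,-0.013,0,45,0,0,0,0,0,0,45]
}}

```text
time_s: 8.7
position: [0.635, 0.13, 0.2207]
orientation: [0.003, 0.065, 0.998, 0.0]
ft_force: [0.2, -0.4, 0.2]
width: 0.0382
grip_force: 0.0
```

```bash
python3 plan.py 0.629 0.1345 0.167 83 45
```

```text
t 8.7 p [0.635  0.13   0.2207] yaw_y 82.6 z [ 0.005  0.    -1.   ] F [ 0.18 -0.36  0.22] T [-0.048  0.053  0.025] w 0.0382 g 0.0 q7 0.596
0.0001,0.0004,-0.0006,0.068,0.037,0.537,45, 
0,0.0004,-0.0006,0.066,0.037,0.537,45, 
end [0.629  0.1345 0.167 ]
```

>>> {"method": "apply_moves", "body": {
  "steps": [0.0001,0.0004,-0.0006,0.068,0.037,0.3,45,0,0.0004,-0.0006,0.066,0.037,0.3,45,0,0,0,0,0,0,45]
}}

```text
time_s: 9.0
position: [0.6197, 0.1392, 0.1881]
orientation: [-0.005, 0.056, 0.998, -0.001]
ft_force: [-1.0, 0.3, 0.8]
width: 0.0385
grip_force: 0.0
```

```bash
python3 plan.py 0.629 0.1345 0.167 83 45
```

```text
t 9.0 p [0.6197 0.1392 0.1881] yaw_y 83.6 z [-0.01  -0.002 -1.   ] F [-1.02  0.32  0.76] T [-0.026  0.061  0.081] w 0.0385 g 0.0 q7 0.559
-0.0005,-0.0015,0.0017,-0.2,-0.072,0.42,45, 
end [0.629  0.1345 0.167 ]
```

>>> {"method": "apply_moves", "body": {
  "steps": [0,0,0,0,0,0,45,0,0,0,0,0,0,45]
}}

```text
time_s: 9.2
position: [0.6229, 0.1396, 0.1912]
orientation: [-0.002, 0.057, 0.998, 0.0]
ft_force: [-0.6, -0.4, 0.6]
width: 0.0389
grip_force: 0.0
```

>>> {"method": "apply_moves", "body": {
  "steps": [0,0,0,0,0,0,45,0,0,0,0,0,0,45,0,0,0,0,0,0,45]
}}

```text
time_s: 9.5
position: [0.6232, 0.139, 0.1909]
orientation: [-0.002, 0.057, 0.998, 0.0]
ft_force: [-0.2, 1.0, 1.2]
width: 0.0382
grip_force: 0.0
```

```bash
python3 plan.py 0.629 0.1345 0.167 83 45
```

```text
t 9.5 p [0.6232 0.139  0.1909] yaw_y 83.4 z [-0.004  0.001 -1.   ] F [-0.17  1.01  1.23] T [ 0.016 -0.001  0.018] w 0.0382 g 0.0 q7 0.56
0,-0.0006,0.0011,-0.127,-0.076,0.478,45, 
end [0.629  0.1345 0.167 ]
```

>>> {"method": "apply_moves", "body": {
  "steps": [0,-0.0006,0.0011,-0.127,-0.076,0.478,45,0,0,0,0,0,0,45,0,0,0,0,0,0,45]
}}

```text
time_s: 9.8
position: [0.6285, 0.1343, 0.1666]
orientation: [-0.001, 0.061, 0.998, -0.0]
ft_force: [-0.3, 0.7, 1.0]
width: 0.0384
grip_force: 0.0
```

```bash
python3 plan.py 0.629 0.1345 0.167 83 45
```

```text
t 9.8 p [0.6285 0.1343 0.1666] yaw_y 83.0 z [-0.002 -0.    -1.   ] F [-0.3   0.68  1.  ] T [ 0.065 -0.023  0.012] w 0.0384 g 0.0 q7 0.545
-0.0001,-0.0003,0,-0.009,0.005,-0.008,45, 
end [0.629  0.1345 0.167 ]
```

>>> {"method": "apply_moves", "body": {
  "steps": [0,0,0,0,0,0,0,0,0,0,0,0,0,0,0,0,0,0,0,0,0]
}}

```text
time_s: 10.1
position: [0.629, 0.1342, 0.168]
orientation: [0.0, 0.061, 0.998, -0.0]
ft_force: [-2.0, -2.0, 4.3]
width: 0.0079
grip_force: 80.5
```

```bash
python3 -c "
from h import *
st()"
```

```text
t 10.1 p [0.629  0.1342 0.168 ] yaw_y 83.0 z [ 0.    -0.001 -1.   ] F [-1.97 -2.05  4.28] T [-0.461  0.452  0.037] w 0.0079 g 80.5 q7 0.544
```

>>> {"method": "apply_moves", "body": {
  "steps": [0,0,0.016,0,0,0,0,0,0,0.016,0,0,0,0]
}}

```text
time_s: 10.3
position: [0.6291, 0.1348, 0.1678]
orientation: [0.0, 0.163, 0.987, 0.0]
ft_force: [-0.3, -0.7, 2.6]
width: 0.0082
grip_force: 80.2
```

```bash
python3 -c "
from h import *
st()"
```

```text
t 10.3 p [0.6291 0.1348 0.1678] yaw_y 71.3 z [ 0.001  0.001 -1.   ] F [-0.32 -0.69  2.58] T [-0.057  0.17   0.032] w 0.0082 g 80.2 q7 0.368
```

>>> {"method": "apply_moves", "body": {
  "steps": [0,0,0.016,0,0,0,0]
}}

```text
time_s: 10.4
position: [0.6293, 0.1351, 0.1678]
orientation: [0.0, 0.212, 0.977, 0.001]
ft_force: [-0.5, -0.4, 1.1]
width: 0.0078
grip_force: 80.1
```

```bash
python3 -c "
from h import *
st()"
```

```text
t 10.4 p [0.6293 0.1351 0.1678] yaw_y 65.5 z [ 0.001  0.001 -1.   ] F [-0.46 -0.37  1.07] T [0.008 0.032 0.054] w 0.0078 g 80.1 q7 0.282
```

>>> {"method": "apply_moves", "body": {
  "steps": [0,0,0.016,0,0,0,0]
}}

```text
time_s: 10.5
position: [0.6294, 0.1354, 0.1677]
orientation: [0.0, 0.261, 0.965, 0.001]
ft_force: [0.4, 0.6, 0.9]
width: 0.0077
grip_force: 79.9
```

```bash
python3 -c "
from h import *
st()"
```

```text
t 10.5 p [0.6294 0.1354 0.1677] yaw_y 59.8 z [ 0.001  0.002 -1.   ] F [0.4  0.64 0.89] T [ 0.143 -0.106  0.03 ] w 0.0077 g 79.9 q7 0.197
```

Free so far; continuing.

>>> {"method": "apply_moves", "body": {
  "steps": [0,0,0.016,0,0,0,0]
}}

```text
time_s: 10.6
position: [0.6295, 0.1356, 0.1676]
orientation: [0.001, 0.309, 0.951, 0.001]
ft_force: [0.8, 2.0, -0.5]
width: 0.0077
grip_force: 79.8
```

```bash
python3 -c "
from h import *
st()"
```

```text
t 10.6 p [0.6295 0.1356 0.1676] yaw_y 54.0 z [ 0.002  0.002 -1.   ] F [ 0.79  2.01 -0.48] T [ 0.287 -0.224  0.04 ] w 0.0077 g 79.8 q7 0.112
```

>>> {"method": "apply_moves", "body": {
  "steps": [0,0,0.016,0,0,0,0]
}}

```text
time_s: 10.7
position: [0.6298, 0.1358, 0.1676]
orientation: [0.001, 0.356, 0.934, 0.002]
ft_force: [1.8, 2.2, -1.5]
width: 0.0076
grip_force: 79.7
```

```bash
python3 -c "
from h import *
st()"
```

```text
t 10.7 p [0.6298 0.1358 0.1676] yaw_y 48.3 z [ 0.002  0.002 -1.   ] F [ 1.83  2.21 -1.46] T [ 0.308 -0.398  0.008] w 0.0076 g 79.7 q7 0.028
```

>>> {"method": "apply_moves", "body": {
  "steps": [0,0,0.016,0,0,0,0]
}}

```text
time_s: 10.8
position: [0.63, 0.1361, 0.1675]
orientation: [0.001, 0.403, 0.915, 0.002]
ft_force: [2.3, 1.0, -1.8]
width: 0.0079
grip_force: 79.5
```

```bash
python3 -c "
from h import *
st()"
```

```text
t 10.8 p [0.63   0.1361 0.1675] yaw_y 42.5 z [ 0.003  0.003 -1.   ] F [ 2.33  1.03 -1.84] T [ 0.421 -0.542  0.051] w 0.0079 g 79.5 q7 -0.056
```

>>> {"method": "apply_moves", "body": {
  "steps": [0,0,0.016,0,0,0,0]
}}

```text
time_s: 10.9
position: [0.6302, 0.1363, 0.1674]
orientation: [0.001, 0.448, 0.894, 0.002]
ft_force: [3.6, 1.7, -2.7]
width: 0.008
grip_force: 79.4
```

```bash
python3 -c "
from h import *
st()"
```

```text
t 10.9 p [0.6302 0.1363 0.1674] yaw_y 36.8 z [ 0.003  0.003 -1.   ] F [ 3.58  1.68 -2.73] T [ 0.472 -0.705  0.016] w 0.008 g 79.4 q7 -0.139
```

>>> {"method": "apply_moves", "body": {
  "steps": [0,0,0.016,0,0,0,0]
}}

```text
time_s: 11.0
position: [0.6304, 0.1364, 0.1674]
orientation: [0.001, 0.492, 0.87, 0.002]
ft_force: [4.3, 3.2, -3.4]
width: 0.0078
grip_force: 79.3
```

```bash
python3 -c "
from h import *
st()"
```

```text
t 11.0 p [0.6304 0.1364 0.1674] yaw_y 31.0 z [ 0.004  0.004 -1.   ] F [ 4.33  3.24 -3.39] T [ 0.542 -0.874  0.089] w 0.0078 g 79.3 q7 -0.222
```

>>> {"method": "apply_moves", "body": {
  "steps": [0,0,0.016,0,0,0,0]
}}

```text
time_s: 11.1
position: [0.6307, 0.1366, 0.1674]
orientation: [0.001, 0.535, 0.845, 0.003]
ft_force: [5.2, 3.0, -5.2]
width: 0.0079
grip_force: 79.2
```

```bash
python3 -c "
from h import *
st()"
```

```text
t 11.1 p [0.6307 0.1366 0.1674] yaw_y 25.3 z [ 0.004  0.004 -1.   ] F [ 5.17  3.04 -5.23] T [ 0.579 -0.95   0.107] w 0.0079 g 79.2 q7 -0.305
```

>>> {"method": "apply_moves", "body": {
  "steps": [0,0,0.016,0,0,0,0]
}}

```text
time_s: 11.2
position: [0.631, 0.1367, 0.1674]
orientation: [0.001, 0.577, 0.817, 0.003]
ft_force: [4.7, 3.5, -4.6]
width: 0.0077
grip_force: 79.1
```

```bash
python3 -c "
from h import *
st()"
```

```text
t 11.2 p [0.631  0.1367 0.1674] yaw_y 19.5 z [ 0.005  0.004 -1.   ] F [ 4.7   3.53 -4.63] T [ 0.541 -1.147  0.195] w 0.0077 g 79.1 q7 -0.387
```

>>> {"method": "apply_moves", "body": {
  "steps": [0,0,0,0,0,0,45,0,0,0,0,0,0,45,0,0,0,0,0,-0.6,45,0,0,0,0,0,-0.6,45,0,0,0,0,0,0,45]
}}

```text
time_s: 11.7
position: [0.6311, 0.136, 0.2314]
orientation: [0.002, 0.576, 0.818, 0.003]
ft_force: [1.0, 0.7, -0.2]
width: 0.0385
grip_force: 0.0
```

>>> {"method": "apply_moves", "body": {
  "steps": [0,0,0,0,0,0,45,0,0,0,0,0,0,45]
}}

```text
time_s: 11.9
position: [0.6281, 0.1339, 0.2259]
orientation: [-0.001, 0.576, 0.818, -0.001]
ft_force: [-0.6, 0.5, 0.0]
width: 0.0384
grip_force: 0.0
```

```bash
python3 plan.py 0.4725 0.051 0.225 144 45
```

```text
t 11.9 p [0.6281 0.1339 0.2259] yaw_y 19.7 z [-0.002 -0.001 -1.   ] F [-0.64  0.53  0.02] T [-0.035 -0.022 -0.   ] w 0.0384 g 0.0 q7 -0.34
-0,-0,-0.023,-0.034,-0.233,0.002,45, 
-0,-0,-0.023,-0,-0.235,0.002,45, 
-0,-0,-0.023,0.033,-0.233,0.002,45, 
-0,-0,-0.023,0.067,-0.225,0.002,45, 
-0,-0,-0.023,0.098,-0.214,0.002,45, 

-0,-0,-0.023,0.128,-0.197,0.002,45, 
-0,-0,-0.023,0.155,-0.177,0.002,45, 
-0,-0.0001,-0.023,0.179,-0.152,0.002,45, 
-0,-0,-0.023,0.199,-0.125,0.001,45, 
-0,-0.0001,-0.023,0.215,-0.095,0.001,45, 

-0,-0,-0.0231,0.226,-0.063,0.001,45, 
-0,-0.0001,-0.023,0.233,-0.03,0.001,45, 
-0,-0,-0.0231,0.235,0.004,0.001,45, 
-0,-0.0001,-0.023,0.232,0.039,0.002,45, 
-0,-0,-0.0231,0.225,0.071,0.001,45, 

end [0.4725 0.051  0.225 ]
```

>>> {"method": "apply_moves", "body": {
  "steps": [0,0,-0.023,-0.034,-0.233,0,45,0,0,-0.023,0,-0.235,0,45,0,0,-0.023,0.033,-0.233,0,45,0,0,-0.023,0.067,-0.225,0,45,0,0,-0.023,0.098,-0.214,0,45]
}}

```text
time_s: 12.4
position: [0.5758, 0.1062, 0.2255]
orientation: [-0.001, 0.247, 0.969, -0.001]
ft_force: [0.3, -0.1, 0.2]
width: 0.0382
grip_force: 0.0
```

>>> {"method": "apply_moves", "body": {
  "steps": [0,0,-0.023,0.128,-0.197,0,45,0,0,-0.023,0.155,-0.177,0,45,0,0,-0.023,0.179,-0.152,0,45,0,0,-0.023,0.199,-0.125,0,45,0,0,-0.023,0.215,-0.095,0,45]
}}

```text
time_s: 12.9
position: [0.524, 0.0785, 0.2257]
orientation: [-0.001, -0.112, 0.994, -0.0]
ft_force: [0.2, -0.5, -0.8]
width: 0.0383
grip_force: 0.0
```

>>> {"method": "apply_moves", "body": {
  "steps": [0,0,-0.023,0.226,-0.063,0,45,0,0,-0.023,0.233,-0.03,0,45,0,0,-0.023,0.235,0.004,0,45,0,0,-0.023,0.232,0.039,0,45,0,0,-0.023,0.225,0.071,0,45]
}}

```text
time_s: 13.4
position: [0.4721, 0.051, 0.2259]
orientation: [-0.001, -0.456, 0.89, 0.0]
ft_force: [-0.6, -0.5, -0.1]
width: 0.0385
grip_force: 0.0
```

>>> {"method": "apply_moves", "body": {
  "steps": [0,0,0,0,0,0,45,0,0,0,0,0,0,45,0,0,0,0,0,0,45,0,0,0,0,0,0,45]
}}

```text
time_s: 13.8
position: [0.4737, 0.052, 0.2268]
orientation: [-0.0, -0.452, 0.892, 0.0]
ft_force: [-0.3, 0.3, 0.6]
width: 0.0384
grip_force: 0.0
```

```bash
python3 plan.py 0.4715 0.0505 0.167 144 45
```

```text
t 13.8 p [0.4737 0.052  0.2268] yaw_y 143.8 z [-0.  0. -1.] F [-0.28  0.3   0.61] T [ 0.018  0.016 -0.01 ] w 0.0384 g 0.0 q7 1.381
0,0,-0.0003,0.025,0.008,0.598,45, 
0.0001,0,-0.0003,0.025,0.008,0.598,45, 
end [0.4715 0.0505 0.167 ]
```

>>> {"method": "apply_moves", "body": {
  "steps": [0,0,0,0.025,0.008,0.598,45,0,0,0,0.025,0.008,0.598,45,0,0,0,0,0,0,45]
}}

```text
time_s: 14.1
position: [0.4692, 0.0489, 0.1644]
orientation: [-0.003, -0.453, 0.892, 0.0]
ft_force: [-0.7, -0.4, 0.3]
width: 0.0383
grip_force: 0.0
```

>>> {"method": "apply_moves", "body": {
  "steps": [0,0,0,0,0,0,0,0,0,0,0,0,0,0,0,0,0,0,0,0,0,0,0,0,0,0,0,0]
}}

```text
time_s: 14.5
position: [0.4737, 0.0497, 0.1686]
orientation: [0.002, -0.452, 0.892, -0.001]
ft_force: [4.3, -3.2, -0.2]
width: 0.0077
grip_force: 80.3
```

```bash
python3 -c "
from h import *
st()"
```

```text
t 14.5 p [0.4737 0.0497 0.1686] yaw_y 143.8 z [ 0.005 -0.001 -1.   ] F [ 4.32 -3.19 -0.18] T [-0.494 -0.806 -0.006] w 0.0077 g 80.3 q7 1.271
```

>>> {"method": "apply_moves", "body": {
  "steps": [0,0,0.016,0,0,0,0,0,0,0.016,0,0,0,0]
}}

```text
time_s: 14.7
position: [0.4732, 0.0502, 0.1685]
orientation: [0.002, -0.359, 0.934, -0.0]
ft_force: [2.3, -0.5, -2.3]
width: 0.0078
grip_force: 80.1
```

```bash
python3 -c "
from h import *
st()"
```

```text
t 14.7 p [0.4732 0.0502 0.1685] yaw_y 132.0 z [ 0.004  0.001 -1.   ] F [ 2.34 -0.54 -2.25] T [-0.115 -0.581 -0.004] w 0.0078 g 80.1 q7 1.092
```

>>> {"method": "apply_moves", "body": {
  "steps": [0,0,0.016,0,0,0,0]
}}

```text
time_s: 14.8
position: [0.4729, 0.0504, 0.1684]
orientation: [0.002, -0.311, 0.95, -0.0]
ft_force: [2.8, -0.8, -3.2]
width: 0.0077
grip_force: 80.0
```

```bash
python3 -c "
from h import *
st()"
```

```text
t 14.8 p [0.4729 0.0504 0.1684] yaw_y 126.3 z [ 0.004  0.001 -1.   ] F [ 2.83 -0.83 -3.17] T [ 0.009 -0.485  0.07 ] w 0.0077 g 80.0 q7 1.004
```

>>> {"method": "apply_moves", "body": {
  "steps": [0,0,0.016,0,0,0,0]
}}

```text
time_s: 14.9
position: [0.4728, 0.0507, 0.1683]
orientation: [0.002, -0.263, 0.965, 0.0]
ft_force: [2.2, 0.3, -4.2]
width: 0.0076
grip_force: 79.9
```

```bash
python3 -c "
from h import *
st()"
```

```text
t 14.9 p [0.4728 0.0507 0.1683] yaw_y 120.5 z [ 0.003  0.002 -1.   ] F [ 2.24  0.32 -4.22] T [ 0.168 -0.444  0.069] w 0.0076 g 79.9 q7 0.917
```

>>> {"method": "apply_moves", "body": {
  "steps": [0,0,0.016,0,0,0,0]
}}

```text
time_s: 15.0
position: [0.4726, 0.051, 0.1683]
orientation: [0.002, -0.215, 0.977, 0.001]
ft_force: [1.2, 1.6, -4.4]
width: 0.0079
grip_force: 79.9
```

```bash
python3 -c "
from h import *
st()"
```

```text
t 15.0 p [0.4726 0.051  0.1683] yaw_y 114.8 z [ 0.003  0.002 -1.   ] F [ 1.17  1.62 -4.41] T [ 0.341 -0.372  0.066] w 0.0079 g 79.9 q7 0.831
```

>>> {"method": "apply_moves", "body": {
  "steps": [0,0,0.016,0,0,0,0]
}}

```text
time_s: 15.1
position: [0.4725, 0.0513, 0.1683]
orientation: [0.002, -0.166, 0.986, 0.001]
ft_force: [1.2, 1.7, -4.6]
width: 0.0075
grip_force: 79.8
```

```bash
python3 -c "
from h import *
st()"
```

```text
t 15.1 p [0.4725 0.0513 0.1683] yaw_y 109.1 z [ 0.003  0.003 -1.   ] F [ 1.17  1.7  -4.61] T [ 0.468 -0.342  0.228] w 0.0075 g 79.8 q7 0.745
```

>>> {"method": "apply_moves", "body": {
  "steps": [0,0,0.008,0,0,0,0]
}}

```text
time_s: 15.2
position: [0.4725, 0.0515, 0.1683]
orientation: [0.002, -0.142, 0.99, 0.001]
ft_force: [2.1, 2.1, -4.8]
width: 0.0078
grip_force: 79.8
```

```bash
python3 -c "
from h import *
st()"
```

```text
t 15.2 p [0.4725 0.0515 0.1683] yaw_y 106.3 z [ 0.003  0.003 -1.   ] F [ 2.07  2.05 -4.83] T [ 0.429 -0.318  0.14 ] w 0.0078 g 79.8 q7 0.704
```

>>> {"method": "apply_moves", "body": {
  "steps": [0,0,0,0,0,0,30,0,0,0,0,0,0,30,0,0,0,0,0,0,30,0,0,0,0,0,0,30,0,0,0,0,0,0,30]
}}

```text
time_s: 15.7
position: [0.471, 0.0501, 0.1671]
orientation: [-0.0, -0.143, 0.99, 0.0]
ft_force: [-0.8, 0.2, -0.7]
width: 0.0254
grip_force: 0.0
```

>>> {"method": "apply_moves", "body": {
  "steps": [0,0,0,0,0,0,0,0,0,0,0,0,0,0,0,0,0,0,0,0,0,0,0,0,0,0,0,0]
}}

```text
time_s: 16.1
position: [0.4708, 0.0509, 0.1673]
orientation: [-0.0, -0.143, 0.99, 0.001]
ft_force: [-2.5, 1.8, 5.4]
width: 0.008
grip_force: 79.8
```

```bash
python3 -c "
from h import *
st()"
```

```text
t 16.1 p [0.4708 0.0509 0.1673] yaw_y 106.5 z [-0.001  0.001 -1.   ] F [-2.48  1.84  5.42] T [ 0.448  0.59  -0.118] w 0.008 g 79.8 q7 0.705
```

>>> {"method": "apply_moves", "body": {
  "steps": [0,0,0.016,0,0,0,0,0,0,0.016,0,0,0,0]
}}

```text
time_s: 16.3
position: [0.4707, 0.0518, 0.1673]
orientation: [-0.0, -0.042, 0.999, 0.001]
ft_force: [-2.6, 4.8, 2.2]
width: 0.0084
grip_force: 79.6
```

```bash
python3 -c "
from h import *
st()"
```

```text
t 16.3 p [0.4707 0.0518 0.1673] yaw_y 94.9 z [-0.     0.003 -1.   ] F [-2.6   4.84  2.16] T [0.899 0.67  0.356] w 0.0084 g 79.6 q7 0.534
```

>>> {"method": "apply_moves", "body": {
  "steps": [0,0,0.016,0,0,0,0]
}}

```text
time_s: 16.4
position: [0.4706, 0.0523, 0.1673]
orientation: [-0.0, 0.007, 1.0, 0.002]
ft_force: [-2.5, 6.1, 1.1]
width: 0.0082
grip_force: 79.5
```

```bash
python3 -c "
from h import *
st()"
```

```text
t 16.4 p [0.4706 0.0523 0.1673] yaw_y 89.1 z [-0.     0.003 -1.   ] F [-2.53  6.1   1.08] T [1.151 0.627 0.538] w 0.0082 g 79.5 q7 0.45
```

>>> {"method": "apply_moves", "body": {
  "steps": [0,0,0.016,0,0,0,0]
}}

```text
time_s: 16.5
position: [0.4707, 0.0529, 0.1673]
orientation: [-0.0, 0.057, 0.998, 0.002]
ft_force: [-2.4, 6.6, 0.9]
width: 0.0079
grip_force: 79.4
```

```bash
python3 -c "
from h import *
st()"
```

```text
t 16.5 p [0.4707 0.0529 0.1673] yaw_y 83.4 z [-0.     0.004 -1.   ] F [-2.37  6.6   0.92] T [1.38  0.611 0.585] w 0.0079 g 79.4 q7 0.367
```

>>> {"method": "apply_moves", "body": {
  "steps": [0,0,0.01,0,0,0,0]
}}

```text
time_s: 16.6
position: [0.4707, 0.0532, 0.1673]
orientation: [-0.0, 0.088, 0.996, 0.002]
ft_force: [-2.6, 7.2, -0.2]
width: 0.0079
grip_force: 79.5
```

```bash
python3 -c "
from h import *
st()"
```

```text
t 16.6 p [0.4707 0.0532 0.1673] yaw_y 79.9 z [ 0.     0.005 -1.   ] F [-2.6   7.22 -0.21] T [1.458 0.572 0.606] w 0.0079 g 79.5 q7 0.316
```

>>> {"method": "apply_moves", "body": {
  "steps": [0,0,0.01,0,0,0,0]
}}

```text
time_s: 16.7
position: [0.4708, 0.0535, 0.1672]
orientation: [-0.0, 0.119, 0.993, 0.003]
ft_force: [-2.2, 7.7, 0.7]
width: 0.0081
grip_force: 79.5
```

```bash
python3 -c "
from h import *
st()"
```

```text
t 16.7 p [0.4708 0.0535 0.1672] yaw_y 76.4 z [ 0.     0.005 -1.   ] F [-2.22  7.72  0.67] T [1.49  0.561 0.625] w 0.0081 g 79.5 q7 0.265
```

>>> {"method": "apply_moves", "body": {
  "steps": [0,0,0,0,0,0,45,0,0,0,0,0,0,45,0,0,0,0,0,-0.6,45,0,0,0,0,0,-0.6,45,0,0,0,0,0,0,45]
}}

```text
time_s: 17.2
position: [0.4733, 0.0504, 0.2299]
orientation: [0.003, 0.121, 0.993, 0.001]
ft_force: [0.4, 0.6, -0.5]
width: 0.0383
grip_force: 0.0
```

>>> {"method": "apply_moves", "body": {
  "steps": [0,0,0,0,0,0,45,0,0,0,0,0,0,45]
}}

```text
time_s: 17.4
position: [0.4706, 0.0491, 0.2261]
orientation: [-0.001, 0.121, 0.993, -0.001]
ft_force: [0.2, -0.2, -0.1]
width: 0.038
grip_force: 0.0
```

```bash
python3 plan.py 0.6305 0.1365 0.227 19.5 45
```

```text
t 17.4 p [0.4706 0.0491 0.2261] yaw_y 76.2 z [-0.002 -0.001 -1.   ] F [ 0.16 -0.17 -0.14] T [-0.029  0.061 -0.019] w 0.038 g 0.0 q7 0.386
-0.0001,-0,0.0225,-0.384,0.352,-0.004,45, 
-0.0001,-0,0.0225,-0.33,0.402,-0.003,45, 
-0,-0,0.0225,-0.27,0.445,-0.003,45, 
-0.0001,-0,0.0225,-0.205,0.479,-0.003,45, 
-0,-0,0.0225,-0.136,0.503,-0.003,45, 

-0.0001,-0.0001,0.0224,-0.063,0.517,-0.003,45, 
-0,-0,0.0225,0.009,0.521,-0.003,45, 
end [0.6305 0.1365 0.227 ]
```

>>> {"method": "apply_moves", "body": {
  "steps": [0,0,0.0225,-0.384,0.352,0,45,0,0,0.0225,-0.33,0.402,0,45,0,0,0.0225,-0.27,0.445,0,45,0,0,0.0225,-0.205,0.479,0,45,0,0,0.0225,-0.136,0.503,0,45]
}}

```text
time_s: 17.9
position: [0.5855, 0.1124, 0.2254]
orientation: [-0.001, 0.459, 0.888, -0.001]
ft_force: [-0.3, -0.1, -0.4]
width: 0.0386
grip_force: 0.0
```

>>> {"method": "apply_moves", "body": {
  "steps": [0,0,0.0225,-0.063,0.517,0,45,0,0,0.0225,0.009,0.521,0,45,0,0,0,0,0,0,45,0,0,0,0,0,0,45,0,0,0,0,0,0,45]
}}

```text
time_s: 18.4
position: [0.6298, 0.1366, 0.2259]
orientation: [-0.001, 0.577, 0.817, -0.002]
ft_force: [-0.5, -0.7, 0.6]
width: 0.0384
grip_force: 0.0
```

```bash
python3 plan.py 0.6305 0.1365 0.1675 19.5 45
```

```text
t 18.4 p [0.6298 0.1366 0.2259] yaw_y 19.6 z [-0.003 -0.002 -1.   ] F [-0.48 -0.69  0.63] T [ 0.012 -0.062 -0.034] w 0.0384 g 0.0 q7 -0.361
-0.0003,0,0.0001,-0.003,0.008,0.584,45, 
-0.0002,0.0001,0.0001,-0.003,0.007,0.585,45, 
end [0.6305 0.1365 0.1675]
```

>>> {"method": "apply_moves", "body": {
  "steps": [-0.0003,0,0,0,0.01,0.58,45,-0.0002,0,0,0,0.01,0.58,45,0,0,0,0,0,0,45,0,0,0,0,0,0,45]
}}

```text
time_s: 18.8
position: [0.6315, 0.1373, 0.1691]
orientation: [0.0, 0.577, 0.817, 0.001]
ft_force: [1.5, 0.2, 1.0]
width: 0.0385
grip_force: 0.0
```

>>> {"method": "apply_moves", "body": {
  "steps": [0,0,0,0,0,0,0,0,0,0,0,0,0,0,0,0,0,0,0,0,0,0,0,0,0,0,0,0]
}}

```text
time_s: 19.2
position: [0.6309, 0.1376, 0.1709]
orientation: [0.001, 0.577, 0.816, 0.0]
ft_force: [-5.3, -1.4, 6.4]
width: 0.0077
grip_force: 81.2
```

```bash
python3 -c "
from h import *
st()"
```

```text
t 19.2 p [0.6309 0.1376 0.1709] yaw_y 19.5 z [ 0.001 -0.    -1.   ] F [-5.33 -1.39  6.42] T [-0.392  1.116 -0.172] w 0.0077 g 81.2 q7 -0.406
```

>>> {"method": "apply_moves", "body": {
  "steps": [0,0,0.016,0,0,0,0,0,0,0.016,0,0,0,0]
}}

```text
time_s: 19.4
position: [0.6317, 0.1378, 0.1708]
orientation: [0.001, 0.657, 0.754, 0.001]
ft_force: [-2.8, -2.1, 5.0]
width: 0.0072
grip_force: 81.0
```

```bash
python3 -c "
from h import *
st()"
```

```text
t 19.4 p [0.6317 0.1378 0.1708] yaw_y 7.8 z [ 0.003  0.    -1.   ] F [-2.78 -2.13  5.05] T [-0.375  0.597  0.447] w 0.0072 g 81.0 q7 -0.573
```

>>> {"method": "apply_moves", "body": {
  "steps": [0,0,0.016,0,0,0,0]
}}

```text
time_s: 19.5
position: [0.632, 0.1378, 0.1708]
orientation: [0.001, 0.694, 0.72, 0.001]
ft_force: [-1.8, -0.8, 3.8]
width: 0.0075
grip_force: 80.9
```

```bash
python3 -c "
from h import *
st()"
```

```text
t 19.5 p [0.632  0.1378 0.1708] yaw_y 2.1 z [ 0.004  0.    -1.   ] F [-1.81 -0.81  3.77] T [-0.296  0.392  0.491] w 0.0075 g 80.9 q7 -0.654
```

>>> {"method": "apply_moves", "body": {
  "steps": [0,0,0.016,0,0,0,0]
}}

```text
time_s: 19.6
position: [0.6324, 0.1378, 0.1708]
orientation: [0.001, 0.729, 0.684, 0.002]
ft_force: [-0.5, 0.0, 2.0]
width: 0.0073
grip_force: 80.8
```

```bash
python3 -c "
from h import *
st()"
```

```text
t 19.6 p [0.6324 0.1378 0.1708] yaw_y -3.7 z [ 0.005  0.001 -1.   ] F [-0.54  0.02  1.98] T [-0.298  0.217  0.562] w 0.0073 g 80.8 q7 -0.735
```

>>> {"method": "apply_moves", "body": {
  "steps": [0,0,0.015,0,0,0,0]
}}

```text
time_s: 19.7
position: [0.6328, 0.1378, 0.1708]
orientation: [0.001, 0.761, 0.649, 0.002]
ft_force: [0.2, -1.8, 2.9]
width: 0.0079
grip_force: 80.8
```

```bash
python3 -c "
from h import *
st()"
```

```text
t 19.7 p [0.6328 0.1378 0.1708] yaw_y -9.1 z [ 0.005  0.001 -1.   ] F [ 0.23 -1.79  2.9 ] T [-0.288 -0.001  0.65 ] w 0.0079 g 80.8 q7 -0.81
```

>>> {"method": "apply_moves", "body": {
  "steps": [0,0,0,0,0,0,45,0,0,0,0,0,0,45,0,0,0,0,0,-0.6,45,0,0,0,0,0,-0.6,45,0,0,0,0,0,0,45]
}}

```text
time_s: 20.2
position: [0.6344, 0.1395, 0.2337]
orientation: [0.002, 0.76, 0.65, 0.006]
ft_force: [0.5, -0.0, 0.9]
width: 0.0384
grip_force: 0.0
```

>>> {"method": "apply_moves", "body": {
  "steps": [0,0,0,0,0,0,45,0,0,0,0,0,0,45]
}}

```text
time_s: 20.4
position: [0.6311, 0.1375, 0.228]
orientation: [0.0, 0.76, 0.65, 0.0]
ft_force: [-0.0, -0.6, -0.4]
width: 0.0384
grip_force: 0.0
```

```bash
python3 plan.py 0.592 0.0138 0.227 -63.6 45
```

```text
t 20.4 p [0.6311 0.1375 0.228 ] yaw_y -8.9 z [ 0.001  0.    -1.   ] F [-0.03 -0.56 -0.44] T [ 0.004  0.051 -0.039] w 0.0384 g 0.0 q7 -0.771
0,-0,0.0217,-0.367,-0.056,0.003,45, 
0,-0,0.0217,-0.371,-0.005,0.003,45, 
0,-0,0.0217,-0.368,0.045,0.003,45, 
0,-0,0.0217,-0.358,0.095,0.003,45, 
0,-0,0.0217,-0.342,0.142,0.002,45, 

0,-0.0001,0.0217,-0.32,0.188,0.003,45, 
0,-0,0.0217,-0.291,0.229,0.002,45, 
end [0.592  0.0138 0.227 ]
```

>>> {"method": "apply_moves", "body": {
  "steps": [0,0,0.0217,-0.367,-0.056,0,45,0,0,0.0217,-0.371,-0.005,0,45,0,0,0.0217,-0.368,0.045,0,45,0,0,0.0217,-0.358,0.095,0,45,0,0,0.0217,-0.342,0.142,0,45]
}}

```text
time_s: 20.9
position: [0.6027, 0.0486, 0.2275]
orientation: [-0.0, 0.935, 0.356, 0.0]
ft_force: [0.9, 1.2, -0.3]
width: 0.038
grip_force: 0.0
```

>>> {"method": "apply_moves", "body": {
  "steps": [0,0,0.0217,-0.32,0.188,0,45,0,0,0.0217,-0.291,0.229,0,45,0,0,0,0,0,0,45,0,0,0,0,0,0,45,0,0,0,0,0,0,45]
}}

```text
time_s: 21.4
position: [0.5927, 0.016, 0.2283]
orientation: [-0.001, 0.973, 0.23, 0.001]
ft_force: [1.0, 0.7, -0.7]
width: 0.0383
grip_force: 0.0
```

```bash
python3 plan.py 0.592 0.0138 0.167 -63.6 45
```

```text
t 21.4 p [0.5927 0.016  0.2283] yaw_y -63.4 z [ 0.002  0.003 -1.   ] F [ 1.01  0.7  -0.73] T [ 0.03  -0.001  0.014] w 0.0383 g 0.0 q7 -1.384
-0.0001,-0.0002,0.0003,-0.018,0.017,0.613,45, 
-0.0001,-0.0003,0.0003,-0.017,0.018,0.613,45, 
end [0.592  0.0138 0.167 ]
```

>>> {"method": "apply_moves", "body": {
  "steps": [0,-0.0002,0.0003,-0.018,0.017,0.61,45,0,-0.0003,0.0003,-0.018,0.018,0.61,45,0,0,0,0,0,0,45,0,0,0,0,0,0,45]
}}

```text
time_s: 21.8
position: [0.592, 0.013, 0.1677]
orientation: [-0.0, 0.974, 0.227, -0.0]
ft_force: [0.7, 0.3, -0.3]
width: 0.0384
grip_force: 0.0
```

>>> {"method": "apply_moves", "body": {
  "steps": [0,0,0,0,0,0,0,0,0,0,0,0,0,0,0,0,0,0,0,0,0,0,0,0,0,0,0,0]
}}

```text
time_s: 22.2
position: [0.5924, 0.0137, 0.1696]
orientation: [-0.001, 0.974, 0.227, 0.001]
ft_force: [-2.3, 2.9, 6.0]
width: 0.0076
grip_force: 80.6
```

```bash
python3 -c "
from h import *
st()"
```

```text
t 22.2 p [0.5924 0.0137 0.1696] yaw_y -63.8 z [ 0.002  0.002 -1.   ] F [-2.27  2.88  5.96] T [0.541 0.406 0.06 ] w 0.0076 g 80.6 q7 -1.412
```

>>> {"method": "apply_moves", "body": {
  "steps": [0,0,0.016,0,0,0,0,0,0,0.016,0,0,0,0]
}}

```text
time_s: 22.4
position: [0.5922, 0.0142, 0.1695]
orientation: [-0.001, 0.992, 0.127, 0.001]
ft_force: [-3.1, 3.7, 5.3]
width: 0.0076
grip_force: 80.9
```

```bash
python3 -c "
from h import *
st()"
```

```text
t 22.4 p [0.5922 0.0142 0.1695] yaw_y -75.4 z [ 0.002  0.002 -1.   ] F [-3.11  3.69  5.27] T [0.702 0.534 0.622] w 0.0076 g 80.9 q7 -1.56
```

>>> {"method": "apply_moves", "body": {
  "steps": [0,0,0.016,0,0,0,0]
}}

```text
time_s: 22.5
position: [0.5922, 0.0144, 0.1695]
orientation: [-0.001, 0.997, 0.077, 0.001]
ft_force: [-2.0, 3.8, 5.1]
width: 0.0077
grip_force: 81.0
```

```bash
python3 -c "
from h import *
st()"
```

```text
t 22.5 p [0.5922 0.0144 0.1695] yaw_y -81.1 z [ 0.001  0.002 -1.   ] F [-1.98  3.85  5.07] T [0.725 0.532 0.676] w 0.0077 g 81.0 q7 -1.633
```

>>> {"method": "apply_moves", "body": {
  "steps": [0,0,0.016,0,0,0,0]
}}

```text
time_s: 22.6
position: [0.5922, 0.0146, 0.1695]
orientation: [-0.001, 1.0, 0.027, 0.001]
ft_force: [-2.0, 3.7, 5.7]
width: 0.0079
grip_force: 81.1
```

```bash
python3 -c "
from h import *
st()"
```

```text
t 22.6 p [0.5922 0.0146 0.1695] yaw_y -86.9 z [ 0.001  0.002 -1.   ] F [-2.03  3.68  5.72] T [0.786 0.572 0.756] w 0.0079 g 81.1 q7 -1.706
```

>>> {"method": "apply_moves", "body": {
  "steps": [0,0,0,0,0,0,45,0,0,0,0,0,0,45,0,0,0,0,0,-0.6,45,0,0,0,0,0,-0.6,45,0,0,0,0,0,0,45]
}}

```text
time_s: 23.1
position: [0.595, 0.0112, 0.2319]
orientation: [0.0, 1.0, 0.027, 0.004]
ft_force: [0.1, -0.3, 1.0]
width: 0.0386
grip_force: 0.0
```

>>> {"method": "apply_moves", "body": {
  "steps": [0,0,0,0,0,0,45,0,0,0,0,0,0,45]
}}

```text
time_s: 23.3
position: [0.5911, 0.0113, 0.2268]
orientation: [0.0, 1.0, 0.027, -0.001]
ft_force: [-0.5, 0.2, 0.8]
width: 0.0382
grip_force: 0.0
```

```bash
python3 plan.py 0.5103 0.1733 0.227 58.3 45
```

```text
t 23.3 p [0.5911 0.0113 0.2268] yaw_y -86.9 z [-0.002 -0.001 -1.   ] F [-0.5   0.21  0.83] T [ 0.028 -0.001  0.009] w 0.0382 g 0.0 q7 -1.691
-0,0,-0.0224,-0.08,-0.185,-0,45, 
-0,0,-0.0224,-0.053,-0.194,-0,45, 
-0,0,-0.0224,-0.026,-0.199,-0,45, 
-0,0,-0.0224,0.003,-0.201,-0,45, 
-0,0,-0.0224,0.031,-0.199,-0,45, 

-0,0,-0.0224,0.058,-0.192,-0,45, 
-0,0,-0.0224,0.085,-0.182,-0,45, 
-0,0,-0.0224,0.11,-0.169,-0,45, 
-0,0,-0.0224,0.132,-0.152,-0,45, 
-0,-0,-0.0224,0.152,-0.131,-0,45, 

-0,-0,-0.0224,0.169,-0.109,-0,45, 
-0.0001,-0,-0.0224,0.183,-0.084,-0,45, 
-0,-0,-0.0224,0.193,-0.058,-0,45, 
-0.0001,-0,-0.0224,0.199,-0.03,-0.001,45, 
-0,-0,-0.0224,0.201,-0.002,-0,45, 

-0.0001,-0,-0.0224,0.199,0.027,-0.001,45, 
-0,-0,-0.0225,0.194,0.054,-0,45, 
-0.0001,-0.0001,-0.0224,0.184,0.081,-0.001,45, 
end [0.5103 0.1733 0.227 ]
```

>>> {"method": "apply_moves", "body": {
  "steps": [0,0,-0.0224,-0.08,-0.185,0,45,0,0,-0.0224,-0.053,-0.194,0,45,0,0,-0.0224,-0.026,-0.199,0,45,0,0,-0.0224,0.003,-0.201,0,45,0,0,-0.0224,0.031,-0.199,0,45]
}}

```text
time_s: 23.8
position: [0.5684, 0.0569, 0.2264]
orientation: [-0.0, 0.928, 0.373, -0.002]
ft_force: [-0.6, -1.2, -0.7]
width: 0.0387
grip_force: 0.0
```

>>> {"method": "apply_moves", "body": {
  "steps": [0,0,-0.0224,0.058,-0.192,0,45,0,0,-0.0224,0.085,-0.182,0,45,0,0,-0.0224,0.11,-0.169,0,45,0,0,-0.0224,0.132,-0.152,0,45,0,0,-0.0224,0.152,-0.131,0,45]
}}

```text
time_s: 24.3
position: [0.5461, 0.1017, 0.2264]
orientation: [-0.001, 0.743, 0.67, -0.001]
ft_force: [0.1, 0.7, -0.1]
width: 0.0384
grip_force: 0.0
```

>>> {"method": "apply_moves", "body": {
  "steps": [0,0,-0.0224,0.169,-0.109,0,45,0,0,-0.0224,0.183,-0.084,0,45,0,0,-0.0224,0.193,-0.058,0,45,0,0,-0.0224,0.199,-0.03,0,45,0,0,-0.0224,0.201,-0.002,0,45]
}}

```text
time_s: 24.8
position: [0.5237, 0.1467, 0.2265]
orientation: [-0.001, 0.466, 0.885, -0.001]
ft_force: [-0.2, 0.3, -0.6]
width: 0.0385
grip_force: 0.0
```

>>> {"method": "apply_moves", "body": {
  "steps": [0,0,-0.0224,0.199,0.027,0,45,0,0,-0.0224,0.194,0.054,0,45,0,0,-0.0224,0.184,0.081,0,45,0,0,0,0,0,0,45,0,0,0,0,0,0,45]
}}

```text
time_s: 25.3
position: [0.5108, 0.1732, 0.2268]
orientation: [-0.001, 0.275, 0.961, -0.001]
ft_force: [0.5, 0.1, -0.3]
width: 0.0385
grip_force: 0.0
```

>>> {"method": "apply_moves", "body": {
  "steps": [0,0,0,0,0,0,45,0,0,0,0,0,0,45]
}}

```text
time_s: 25.5
position: [0.5113, 0.1731, 0.2275]
orientation: [-0.0, 0.275, 0.962, -0.001]
ft_force: [0.4, 0.3, 0.7]
width: 0.0381
grip_force: 0.0
```

```bash
python3 plan.py 0.5103 0.1733 0.167 58.3 45
```

```text
t 25.5 p [0.5113 0.1731 0.2275] yaw_y 58.1 z [-0.001 -0.001 -1.   ] F [0.43 0.25 0.66] T [-0.    -0.005 -0.022] w 0.0381 g 0.0 q7 -0.013
-0.0001,0,-0.0003,0.01,-0.003,0.605,45, 
-0.0001,0,-0.0002,0.009,-0.003,0.604,45, 
end [0.5103 0.1733 0.167 ]
```

>>> {"method": "apply_moves", "body": {
  "steps": [0,0,-0.0003,0.01,0,0.605,45,0,0,-0.0002,0.01,0,0.605,45,0,0,0,0,0,0,45,0,0,0,0,0,0,45]
}}

```text
time_s: 25.9
position: [0.5103, 0.1744, 0.1675]
orientation: [-0.0, 0.272, 0.962, -0.0]
ft_force: [0.5, 0.4, 0.9]
width: 0.0384
grip_force: 0.0
```

>>> {"method": "apply_moves", "body": {
  "steps": [0,0,0,0,0,0,0,0,0,0,0,0,0,0,0,0,0,0,0,0,0,0,0,0,0,0,0,0]
}}

```text
time_s: 26.3
position: [0.5101, 0.1734, 0.1688]
orientation: [0.001, 0.273, 0.962, -0.001]
ft_force: [-2.2, -2.7, 8.4]
width: 0.0076
grip_force: 80.8
```

```bash
python3 -c "
from h import *
st()"
```

```text
t 26.3 p [0.5101 0.1734 0.1688] yaw_y 58.4 z [ 0.    -0.003 -1.   ] F [-2.17 -2.73  8.37] T [-0.648  0.672 -0.094] w 0.0076 g 80.8 q7 -0.096
```

>>> {"method": "apply_moves", "body": {
  "steps": [0,0,0.016,0,0,0,0,0,0,0.016,0,0,0,0]
}}

```text
time_s: 26.5
position: [0.5106, 0.174, 0.1688]
orientation: [0.001, 0.369, 0.93, -0.0]
ft_force: [-1.1, -0.7, 4.4]
width: 0.0075
grip_force: 80.5
```

```bash
python3 -c "
from h import *
st()"
```

```text
t 26.5 p [0.5106 0.174  0.1688] yaw_y 46.7 z [ 0.002 -0.001 -1.   ] F [-1.13 -0.67  4.4 ] T [-0.407  0.192  0.528] w 0.0075 g 80.5 q7 -0.259
```

>>> {"method": "apply_moves", "body": {
  "steps": [0,0,0.016,0,0,0,0]
}}

```text
time_s: 26.6
position: [0.5108, 0.1742, 0.1687]
orientation: [0.001, 0.415, 0.91, 0.0]
ft_force: [-0.6, -1.6, 2.9]
width: 0.0083
grip_force: 80.4
```

```bash
python3 -c "
from h import *
st()"
```

```text
t 26.6 p [0.5108 0.1742 0.1687] yaw_y 41.0 z [ 0.002 -0.001 -1.   ] F [-0.61 -1.6   2.92] T [-0.298  0.061  0.54 ] w 0.0083 g 80.4 q7 -0.339
```

>>> {"method": "apply_moves", "body": {
  "steps": [0,0,0.016,0,0,0,0]
}}

```text
time_s: 26.7
position: [0.5111, 0.1745, 0.1687]
orientation: [0.001, 0.46, 0.888, 0.001]
ft_force: [0.3, -1.2, 1.6]
width: 0.0078
grip_force: 80.3
```

```bash
python3 -c "
from h import *
st()"
```

```text
t 26.7 p [0.5111 0.1745 0.1687] yaw_y 35.3 z [ 0.003 -0.    -1.   ] F [ 0.31 -1.21  1.55] T [-0.201 -0.093  0.595] w 0.0078 g 80.3 q7 -0.418
```

>>> {"method": "apply_moves", "body": {
  "steps": [0,0,0.01,0,0,0,0]
}}

```text
time_s: 26.8
position: [0.5113, 0.1746, 0.1687]
orientation: [0.001, 0.487, 0.873, 0.001]
ft_force: [0.1, -1.3, 2.1]
width: 0.0079
grip_force: 80.3
```

```bash
python3 -c "
from h import *
st()"
```

```text
t 26.8 p [0.5113 0.1746 0.1687] yaw_y 31.7 z [ 0.003 -0.    -1.   ] F [ 0.07 -1.35  2.09] T [-0.239 -0.215  0.623] w 0.0079 g 80.3 q7 -0.467
```

>>> {"method": "apply_moves", "body": {
  "steps": [0,0,0,0,0,0,45,0,0,0,0,0,0,45,0,0,0,0,0,-0.6,60,0,0,0,0,0,-0.8,60,0,0,0,0,0,-0.8,60]
}}

```text
time_s: 27.3
position: [0.5097, 0.1744, 0.2784]
orientation: [-0.001, 0.486, 0.874, -0.0]
ft_force: [1.0, -0.3, 0.9]
width: 0.051
grip_force: 0.0
```

>>> {"method": "apply_moves", "body": {
  "steps": [0,0,0,0,0,-0.8,60,0,0,0,0,0,0,60,0,0,0,0,0,0,60,0,0,0,0,0,0,60]
}}

```text
time_s: 27.7
position: [0.5096, 0.1737, 0.3162]
orientation: [-0.001, 0.486, 0.874, -0.001]
ft_force: [-0.1, -0.3, 1.0]
width: 0.0511
grip_force: 0.0
```

Run:
```python
from h import *
st()
o=[]
for n,(x0,y0,x1,y1) in(("top",(185,145,285,245)),("scene",(205,115,305,215))):
    im=camera(n); o.append(cv2.resize(im[y0:y1,x0:x1],None,fx=4,fy=4,interpolation=cv2.INTER_CUBIC))
cv2.imwrite('pics/end.png',cv2.cvtColor(np.hstack(o),cv2.COLOR_RGB2BGR))
```

```text
t 27.7 p [0.5096 0.1737 0.3162] yaw_y 31.8 z [-0.002 -0.002 -1.   ] F [-0.09 -0.29  1.01] T [-0.016  0.003 -0.02 ] w 0.0511 g 0.0 q7 -0.29
```

View pics/end.png

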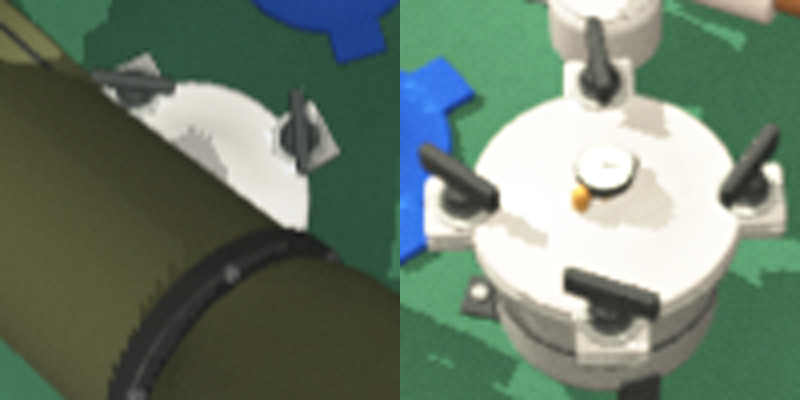

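The close-up shows all four bars rotated on a flat-lying lid, and the arm clear of it. In the scene crop the bars run A (724,198)-(775,132), B (567,280)-(657,302), C (424,152)-(494,195) and D (596,25)-(604,82). I'll compare these with where the gripper left them.

Run:
```python
from h import *
S={'A 80.9':[(324,198),(375,132)],'B 3.1':[(167,280),(257,302)],'C -13.6':[(24,152),(94,195)],'D -58.3':[(196,25),(204,82)]}
for k,D in S.items():
    e=[ray('scene',np.array(p)/4+[205,115],.18)[:2] for p in D];d=e[1]-e[0]
    print(k,np.degrees(np.arctan2(d[1],d[0]))%180,np.linalg.norm(d))
```

```text
A 80.9 81.55351524300146 0.059130694958016684
B 3.1 8.580267485778906 0.05415477746758723
C -13.6 168.4520854186825 0.05430975313843974
D -58.3 121.40689810497139 0.04674285857629751
```

```bash
python3 -c "
from rig import sign_off
print(sign_off())"
```

```text
the job is handed in; nothing more can be done
None
```

I handed the job in at about 28 s: all four T-nuts were bitten crosswise, then tightened crosswise to about 40° past first bite (just under the eighth turn). By angle and torque I estimate 50–70 N on each, but hand-in gave no verdict. The lid looked flat, the arm is clear, and nothing was moved near the bottle, tin or mallet.

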